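# Dish up the oat biscuits with a spatula

### The job

Use the spatula to lift every oat biscuit off the aluminium baking sheet and lay it gently on the wooden serving tray, so that all lie flat in one neat row, snug against the tray's raised back rim and not touching one another. Then put the spatula back in its white spoon rest, blade flat inside the rim. Never touch the biscuits with the gripper or arm, and leave the jar, cup and spoon where they stand.

Things in the scene. Friction and masses are not known exactly. Their poses are not given: they have to be found in the camera images.
- biscuit1_center (a point): oat biscuit, a rigid round disc 60 mm across, 12 mm thick, 35 g; its lower edge is bevelled (underside 44 mm across, widening to 60 mm at 5 mm above its base). This point is its centre, 6 mm above its base; z is up. Two or three biscuits are present (None when absent).
- biscuit2_center (a point): oat biscuit, a rigid round disc 60 mm across, 12 mm thick, 35 g; its lower edge is bevelled (underside 44 mm across, widening to 60 mm at 5 mm above its base). This point is its centre, 6 mm above its base; z is up. Two or three biscuits are present (None when absent).
- biscuit3_center (a point): oat biscuit, a rigid round disc 60 mm across, 12 mm thick, 35 g; its lower edge is bevelled (underside 44 mm across, widening to 60 mm at 5 mm above its base). This point is its centre, 6 mm above its base; z is up. Two or three biscuits are present (None when absent).
- spatula_grip (a point): where to hold the spatula: a point on its straight dark wooden handle (20 mm wide, 16 mm high, from 50 mm behind this point to 30 mm ahead). x points along the handle towards the blade, y across, z up. It lies 90 mm behind and 54 mm above the blade's centre. 120 g; the spatula lies steady on its blade, handle raised; a steel neck joins the two.
- spatula_blade (a point): centre of the spatula's flat steel blade (80 mm long in x, 56 mm wide in y, 2 mm thick); x points to the blade's straight front edge, 40 mm ahead; z up, normal to the blade. A biscuit lying on the blade starts to slide when it slopes by 25 to 36 degrees.
- sheet: aluminium baking sheet, fixed, 170 mm (x) by 232 mm (y); origin at its centre on the counter; flat floor 10 mm above it. Open at the front (-x); rims 34 mm high (above the counter) at the back (inner face x = +79 mm) and both sides (inner faces y = -112, +112 mm). A biscuit pushed towards +x stops at the back rim, and the blade can then slide under its bevel.
- board: wooden serving tray (board), fixed, 120 mm (x) by 232 mm (y); origin at its centre on the counter; flat floor 12 mm above it. Open at the front (-x); rims 36 mm high (above the counter) at the back (inner face x = +54 mm) and both sides (inner faces y = -112, +112 mm). The row runs along y: a biscuit touching the back rim has its centre at x = +24 mm. Sheet and tray may swap places.
- rest: white ceramic spoon rest, a fixed dish 108 mm (x) by 84 mm (y); origin at its centre on the counter; floor 4 mm above it, rim all round 10 mm high, 4 mm thick. At the start the spatula's blade lies flat in it near the centre, pointing to +x, the raised handle reaching over the rim towards the robot.
- jar: bystander: empty glass jar with hinged clip lid, 90 mm across, 127 mm high; origin under its base
- cup: bystander: white ceramic cup with a handle, 76 mm across, 75 mm high; origin under its base
- spoon: bystander: steel tablespoon, 180 mm long, lying on the counter
Not all that is in view belongs to the job. Of the things shaped like the part that bears spatula_grip, the bare steel one is meant.

How it is judged (in metres and radians):
On the way, in this order (a step that is already met when the one before it is completed fails the run):
1. the spatula is lifted out of its rest (z of spatula_blade in the frame of rest above 0.04 m), for 0.2 s.
2. every biscuit lies flat on the serving tray in one row along its back rim, none touching another (x of biscuit1_center in the frame of board between 0.014 and 0.028 m and y of biscuit1_center in the frame of board between -0.086 and 0.086 m and z of biscuit1_center in the frame of board between 0.014 and 0.021 m and angle between each of biscuit1_center, biscuit2_center, biscuit3_center's own z axis and vertical below 0.08 rad and x of biscuit2_center in the frame of board between 0.014 and 0.028 m and y of biscuit2_center in the frame of board between -0.086 and 0.086 m and z of biscuit2_center in the frame of board between 0.014 and 0.021 m and x of biscuit3_center in the frame of board between 0.014 and 0.028 m and y of biscuit3_center in the frame of board between -0.086 and 0.086 m and z of biscuit3_center in the frame of board between 0.014 and 0.021 m and distance between biscuit1_center and biscuit2_center above 0.0605 m and distance between each of biscuit1_center, biscuit2_center and biscuit3_center above 0.0605 m), for 0.2 s.
At the end, for the whole second after the job is handed in: Every biscuit lies flat (0.08 rad) and still on the board's floor, within 10 mm of the back rim, centres at least 60.5 mm apart; the released spatula lies still in the spoon rest, blade flat on its floor, blade centre within 25 mm of the dish's centre (all of step 2 and linear speed of each of biscuit1, biscuit2, biscuit3, spatula below 0.02 m/s and horizontal distance between spatula_blade and rest below 0.025 m and z of spatula_blade in the frame of rest below 0.01 m and angle between spatula_blade's own z axis and vertical below 0.08 rad); the robot touches nothing.
It fails at once if gripper or arm touches a biscuit (contact force between any of the fingers, the arm and biscuit1 above 0.3 N or contact force between any of the fingers, the arm and biscuit2 above 0.3 N or contact force between any of the fingers, the arm and biscuit3 above 0.3 N).
It fails at once if a biscuit is dropped or pressed hard onto the serving tray (over 15 N) (contact force between any of biscuit1, biscuit2, biscuit3 and board above 15 N).
It fails at once if the jar, cup or spoon is moved by more than 30 mm (distance of any of jar, cup, spoon from where it was at the start of the episode above 0.03 m).
Of biscuit1, biscuit2, biscuit3 only 2 to 3 are there at a start; the rules pass over those that are not, and their reading is None.
At some moment in a run one of biscuit1, biscuit2, biscuit3 may be knocked a few centimetres aside while the robot is not near it.
It also fails if it takes over 210 s, if anything falls off the work surface, if the arm or the gripper's body presses on something with over 40 N, if the wrist force passes 120 N, or if a joint passes its speed limit or range.

### The arm

A 6-joint arm with a two-finger parallel gripper is mounted at the origin on the work surface. World frame = base frame: x ahead of the robot, y to its left, z up, the work surface at z = 0. Lengths are in mm, angles in rad, forces in N, time in s.
With the tool pointing down it reaches from about 325 to 750 mm from the base axis. Payload 7.6 kg.
Tool frame: the origin (TCP) lies between the finger pads; the fingertips stand 14 mm ahead of it and the grasp point (between the pads) lies 5 mm behind it (tip_reach is the distance from the TCP to the fingertips, in mm); z points along the fingers, y is the line along which they close (so a half turn about z gives the same grasp; the last joint's range is limited). The gripper opens to 85 mm and grips with 20 to 120 N. Pads are 22 mm wide; open, the fingers measure 114 mm over their backs; the gripper's body (76 mm by 85 mm) begins 54 mm behind the grasp point. The pads swing forward as they close: fully open they stand 13 mm farther back than shut.
Start: joints at [1.098, 0.052, 1.401, -0, 1.689, -0.07], TCP at [205.783, 483.009, 245.323] pointing down, gripper open.
Joint ranges: [-2.9, 2.9], [-0.91, 2.17], [0.12, 2.37], [-1.06, 4.2], [0.26, 2.73], [-2.93, 2.93]. Speed limits (rad/s): [2.57, 2.57, 3.01, 3.14, 3.14, 3.14].

### API

Orientations are given as a rotation vector (axis times angle).
In Python, from station import * gives the robot as it stands. The module is installed in compiled form; this text tells all that it offers.
- The arm moves only by the shell command python3 -m inch 'ROWS' [FORCE]. ROWS is a JSON object of lists of equal length, an entry for each row: "linear": the shift along the tool's x, y, z in cm, a list of three; "dr": the turn, a rotation vector about the tool's x, y, z in rad, a list of three; "jaw": the finger opening in cm, from 0 to 8.54. In form: {"linear": [[dx, dy, dz], ...], "dr": [[rx, ry, rz], ...], "jaw": [jaw, ...]}. A call has 1 to 12 rows; each row shifts and turns the commanded pose from where the row before left it, along the tool's axes as they then stand; what a row does not reach is not made up. A row lasts 1/12 s, in which the tool goes at most 41.7 mm and 7.16 degrees, less where a joint would pass 70% of its speed; a pose out of reach is approached as far as the arm can. A call is refused whole if a number of a shift passes 4.17 or a number of a turn 0.125, either way. A call with a gripper value outside its range is refused whole. The fingers move at their own pace and stop on an object; FORCE is the grip in N (left out, the last holds). Time passes only in rows, so rows that do not move let the fingers close. It gives the time, the measured TCP pose, the force, the opening and the grip force at its end, in the units of the state.
- get_state(): the state, without advancing time (a new reading comes with each control period).
- camera(name): name is "scene" or "top"; returns a dict with "color" (384x512x3 uint8, blue, green, red), "intrinsics" (3x3 intrinsics, pixels), "R" (3x3) and "t" (3): a world point X has camera coordinates R X + t. Camera axes: x right, y down, z forward; pixel columns grow to the right and rows downward; lengths in mm; the calibration is good to about 2 mm. A picture is of the moment at which its call begins. There is no depth.
- hand_in(): hands the job in; it is judged then, once.
Trained networks look in the newest picture that a camera, given by its name, has taken for a name from the list of things; names that differ only in an ending like _2 or _b are one class to them, and where a whole thing is asked for, a point or a joint stands for the part that bears it (a point fixed in the world has none). Each returns a list of dicts, best first, with "confidence" (0 to 1); they miss things now and then, are a little off and sometimes report something else, mostly with a low value. They report only what shows in the picture. A call takes as long as a camera call. They do not tell look-alikes from the thing itself.
- boxes_of(camera, query): "location" ([x, y, z] in mm, in world coordinates, good to about 4 mm: the middle of the surface that is visible of it).
- tip_of(camera, query): "location" ([x, y, z] in mm, in world coordinates, good to about 4 mm: a listed point, or the origin of a listed thing).
The state is a dict: "clock": time; "joints": joint angles; "qd": joint speeds; "joint_efforts": joint torques, N m; "tcp_pos": TCP position; "tool_rot": TCP orientation; "force": force on the tool from outside, world axes, zero at the start; "ft_torque": the same for the moment, N m; "opening": opening from 0.0 (shut) to 1.0 (fully open); "gripper_force": force on a finger pad.
Only numpy, scipy, OpenCV 4.12 (cv2) and the standard library are available. Lean on these libraries where they do the work, as an engineer would, in place of code of your own. Each camera call takes 0.05 s, during which the arm holds its last target. There are 200 camera calls.

## Working session

There is one attempt and no reset: what is moved stays moved. The work goes in short steps, Python scripts to look and compute and a shell command to move; the robot and the scene stay as the last step left them, time stands still between calls to the robot, and variables do not carry over. Pictures are saved under pics/ and viewed, at most 14 in all, crops included, and the job is handed in when it is done.

```bash
mkdir -p pics
cat > h.py <<'E'
from station import *
import numpy as np, cv2
from scipy.spatial.transform import Rotation as Rn
def snap(n,f=None):
    c=camera(n)
    if f: cv2.imwrite('pics/'+f,c['color'])
    return c
def ray(c,u,v):
    d=np.linalg.inv(c['intrinsics'])@[u,v,1]; R=np.array(c['R']);o=-R.T@c['t']; return o,R.T@d
def atz(c,u,v,z):
    o,d=ray(c,u,v); return o+d*(z-o[2])/d[2]
def proj(c,X):
    p=c['intrinsics']@(np.array(c['R'])@np.array(X,float)+c['t']); return p[:2]/p[2]
E
python3 - <<'E'
from h import *
s=get_state(); print({k:np.round(v,3) for k,v in s.items()})
for n in('scene','top'):
    c=snap(n,n+'0.png'); print(n,np.round(-np.array(c['R']).T@c['t']))
    for q in('biscuit1_center','spatula_grip','spatula_blade','sheet','board','rest','jar','cup','spoon'):
        for r in tip_of(n,q)[:5]: print(q,np.round(r['location']),round(r['confidence'],2),np.round(proj(c,r['location'])))
E
```

```text
{'clock': np.float64(0.0), 'joints': array([ 1.098,  0.053,  1.402,  0.   ,  1.689, -0.07 ]), 'qd': array([-0.003, -0.001, -0.001, -0.   , -0.001,  0.001]), 'joint_efforts': array([ 2.0000e-03, -3.8168e+01, -3.6018e+01,  0.0000e+00,  6.0000e-03,
       -0.0000e+00]), 'tcp_pos': array([205.643, 482.741, 244.463]), 'tool_rot': array([-6.280e-01, -3.078e+00,  2.000e-03]), 'force': array([ 0.102,  0.911, -0.928]), 'ft_torque': array([-0.004,  0.03 , -0.001]), 'gripper_force': np.float64(0.0), 'opening': np.float64(1.002)}
scene [ 779. -614.  972.]
biscuit1_center [644. 163.  19.] 0.49 [328. 161.]
spatula_grip [ 277. -158.   58.] 0.98 [168. 182.]
spatula_grip [ 398. -453.   54.] 0.9 [139. 290.]
spatula_grip [486.  22.  54.] 0.69 [262. 166.]
spatula_grip [320. 251.  58.] 0.56 [249.  99.]
spatula_blade [574.  13.   8.] 0.75 [286. 189.]
spatula_blade [ 322. -241.   -1.] 0.71 [168. 220.]
spatula_blade [231. 262.  -2.] 0.59 [228. 101.]
sheet [602. 232.  -0.] 0.63 [323. 145.]
board [ 585. -202.   -3.] 0.55 [255. 251.]
jar [776. 137.  -2.] 0.69 [364. 188.]
jar [392. -22.   1.] 0.5 [227. 175.]
cup [747. -27.   2.] 0.56 [335. 225.]
spoon [392. -22.   2.] 0.87 [227. 175.]
top [ 370.  -85. 1643.]
biscuit1_center [642. 158.  16.] 0.66 [176. 145.]
spatula_grip [322. 253.  57.] 0.85 [142. 240.]
spatula_grip [ 276. -156.   54.] 0.84 [268. 257.]
spatula_grip [ 400. -457.   54.] 0.8 [362. 221.]
spatula_grip [486.  20.  61.] 0.69 [215. 191.]
spatula_grip [645. 160.  12.] 0.68 [176. 144.]
spatula_blade [234. 261.   3.] 0.93 [142. 266.]
spatula_blade [578.  12.   7.] 0.73 [219. 165.]
spatula_blade [ 308. -468.    5.] 0.58 [361. 249.]
sheet [598. 232.  -1.] 0.83 [155. 158.]
board [ 585. -200.   -1.] 0.98 [282. 165.]
rest [574.   6.  -1.] 0.95 [221. 166.]
rest [640. 159.  15.] 0.56 [176. 145.]
jar [772. 136.  -4.] 0.95 [185. 108.]
cup [748. -25.  -0.] 0.9 [232. 116.]
spoon [385. -22.  -0.] 0.54 [228. 222.]
```

View pics/scene0.png

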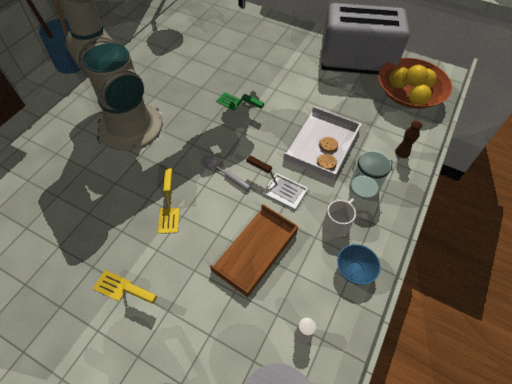

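View pics/top0.png

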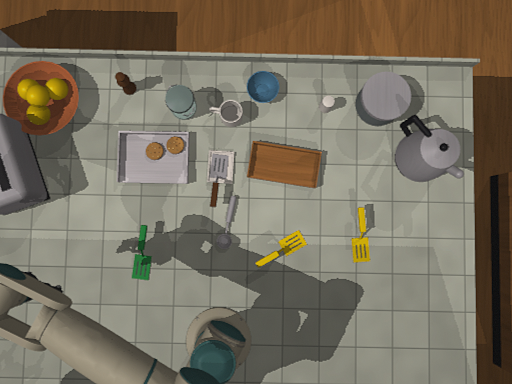

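The pictures show four spatula-like things in the scene view. There are yellow ones at about (168,200) and (125,288), a green one at (240,100), and a steel blade with a dark handle at (265,170)–(286,190), lying in the white rest. The steel one fits the description. Two biscuits lie on the sheet. I'll confirm in an enlarged crop and measure yaws.

Run:
```python
from h import *
ct=snap('top'); cs=snap('scene')
cv2.imwrite('pics/t1.png',cv2.resize(ct['color'][100:240,110:330],None,fx=3.6,fy=3.6,interpolation=cv2.INTER_CUBIC))
cv2.imwrite('pics/s1.png',cv2.resize(cs['color'][95:300,195:375],None,fx=2.9,fy=2.9,interpolation=cv2.INTER_CUBIC))
np.savez('cams.npz',**{f'{n}_{k}':c[k] for n,c in(('t',ct),('s',cs)) for k in('intrinsics','R','t')})
for n in('top','scene'):
  for k in range(4):
    camera(n)
    for q in ('biscuit1_center','biscuit2_center','spatula_grip','spatula_blade','rest','sheet','board'):
      print(n,q,[tuple(np.round(r['location']).astype(int))+(round(r['confidence'],2),) for r in tip_of(n,q) if 380<r['location'][0] and -350<r['location'][1]<350])
print(np.round(ct['intrinsics']),np.round(ct['R'],3),np.round(cs['intrinsics']))
```

```text
top biscuit1_center [(np.int64(642), np.int64(157), np.int64(16), 0.81)]
top biscuit2_center [(np.int64(618), np.int64(231), np.int64(16), 0.83)]
top spatula_grip [(np.int64(486), np.int64(20), np.int64(59), 0.77), (np.int64(389), np.int64(-23), np.int64(-2), 0.54)]
top spatula_blade [(np.int64(578), np.int64(13), np.int64(7), 0.75)]
top rest [(np.int64(574), np.int64(7), np.int64(1), 0.61), (np.int64(619), np.int64(232), np.int64(15), 0.53)]
top sheet [(np.int64(600), np.int64(232), np.int64(-2), 0.75)]
top board [(np.int64(588), np.int64(-201), np.int64(-2), 0.71), (np.int64(574), np.int64(6), np.int64(1), 0.63)]
top biscuit1_center [(np.int64(644), np.int64(159), np.int64(15), 0.54)]
top biscuit2_center [(np.int64(618), np.int64(233), np.int64(16), 0.79), (np.int64(578), np.int64(15), np.int64(7), 0.66), (np.int64(574), np.int64(3), np.int64(1), 0.43)]
top spatula_grip [(np.int64(488), np.int64(23), np.int64(59), 0.92)]
top spatula_blade [(np.int64(576), np.int64(14), np.int64(8), 0.64)]
top rest [(np.int64(572), np.int64(5), np.int64(3), 0.73)]
top sheet []
top board [(np.int64(5
[... 3051 characters left out ...]
.int64(15), np.int64(8), 0.26)]
scene spatula_grip [(np.int64(487), np.int64(16), np.int64(56), 0.87)]
scene spatula_blade [(np.int64(575), np.int64(12), np.int64(8), 0.93), (np.int64(584), np.int64(-200), np.int64(-2), 0.52)]
scene rest [(np.int64(573), np.int64(6), np.int64(6), 0.66), (np.int64(574), np.int64(12), np.int64(7), 0.17)]
scene sheet [(np.int64(602), np.int64(232), np.int64(0), 0.77)]
scene board [(np.int64(583), np.int64(-203), np.int64(0), 0.72), (np.int64(773), np.int64(140), np.int64(0), 0.17)]
[[489.   0. 249.]
 [  0. 489. 190.]
 [  0.   0.   1.]] [[ 0.022 -1.     0.005]
 [-0.997 -0.023 -0.076]
 [ 0.076 -0.003 -0.997]] [[391.   0. 246.]
 [  0. 391. 188.]
 [  0.   0.   1.]]
```

View pics/t1.png

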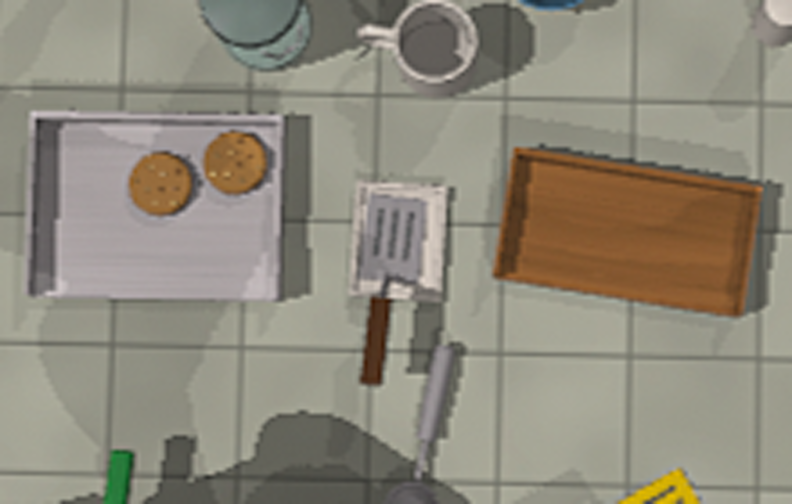

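View pics/s1.png

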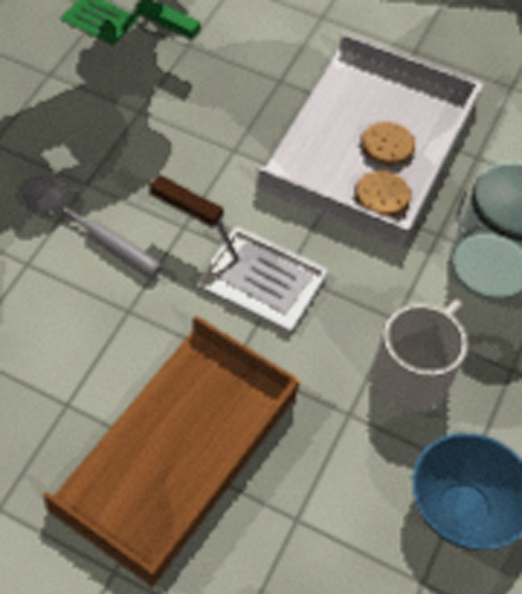

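The t1 crop confirms it: the bare steel blade with the dark wooden handle lies in the white rest (crop 395,235; handle 375,340). Biscuits are at crop (160,184) and (234,163). Next, yaws from the rim corners.

```bash
cat >> h.py <<'E'
_z=np.load('cams.npz'); CT={k:_z['t_'+k] for k in('intrinsics','R','t')}; CS={k:_z['s_'+k] for k in('intrinsics','R','t')}
def tc(u,v,z): return atz(CT,u/3.6+110-.36,v/3.6+100-.36,z)
def sc(u,v,z): return atz(CS,u/2.9+195-.33,v/2.9+95-.33,z)
E
python3 - <<'E'
from h import *
def rect(n,z,C,f=tc):
    P=np.array([f(u,v,z)[:2] for u,v in C]); bl,br,fr,fl=P
    a=lambda d:np.degrees(np.arctan2(d[1],d[0]))
    print(n,np.round(P.mean(0),1),'yaw',[round(a(x),1) for x in(bl-fl,br-fr)],[round(a(x)-90,1) for x in(bl-br,fl-fr)],'L',[round(np.hypot(*x)) for x in(bl-fl,br-fr,bl-br,fl-fr)])
rect('sheet',34,[(32,113),(283,115),(280,298),(32,297)])
rect('board',36,[(515,149),(762,186),(742,314),(496,277)])
rect('rest',10,[(358,183),(452,187),(445,302),(350,297)])
rect('sheetS',34,[(342,38),(481,86),(405,230),(262,170)],sc)
rect('boardS',36,[(198,319),(297,381),(152,580),(48,497)][0:1]+[(297,381)]+[(152,580)]+[(48,497)],sc)
rect('restS',10,[(326,269),(292,331),(202,287),(242,230)],sc)
for n,p in dict(b2=(160,184),b1=(234,163)).items(): print(n,tc(*p,22)[:2], )
for p in((388,143),(384,192)): print('S',sc(*p,22)[:2])
print('handle',tc(380,300,62),tc(371,383,62),'S',sc(215,205,70),sc(155,184,70))
print('blade front',tc(372,193,7),tc(427,197,7),'back',tc(362,278,7),tc(415,282,7))
E
```

```text
sheet [596.3 230.3] yaw [np.float64(2.4), np.float64(0.9)] [np.float64(0.9), np.float64(1.1)] L [171, 170, 232, 227]
board [ 582.1 -204.1] yaw [np.float64(-7.1), np.float64(-8.1)] [np.float64(-7.3), np.float64(-7.3)] L [120, 120, 230, 228]
rest [570.4   5.9] yaw [np.float64(-2.3), np.float64(-2.0)] [np.float64(-1.1), np.float64(-1.7)] L [107, 108, 88, 89]
sheetS [600.5 227. ] yaw [np.float64(90.8), np.float64(89.7)] [np.float64(-268.3), np.float64(89.6)] L [223, 229, 167, 163]
boardS [ 586.6 -207. ] yaw [np.float64(82.0), np.float64(83.0)] [np.float64(81.8), np.float64(79.4)] L [229, 234, 114, 118]
restS [577.    6.4] yaw [np.float64(-1.9), np.float64(-2.1)] [np.float64(0.2), np.float64(-2.9)] L [97, 102, 84, 84]
b2 [618.04659122 230.41548475]
b1 [639.30894441 162.50622847]
S [621.19600697 224.68945312]
S [642.96652954 159.07152537]
handle [511.14264561  20.79182472  62.        ] [436.18952242  26.79296748  62.        ] S [507.65616177  23.63640901  70.        ] [442.24487482  18.41056949  70.        ]
blade front [616.45245953  34.73278661   7.        ] [613.87048181 -16.84328757   7.        ] back [536.27772168  41.81319882   7.        ] [533.66416142  -7.70749626   7.        ]
```

Estimates (world frame):

| Thing | Position (mm) | Yaw |
|---|---|---|
| Sheet | (599, 231) | about +1° |
| Board | (584, -203) | about -7.3° |
| Rest | (574, 6) | about -1.5° |
| Spatula grip | (487, 21, 59) | about -5° |
| Biscuit b1 | (642, 161) | – |
| Biscuit b2 | (619, 229) | – |

The sizes and heights agree with the text. Next is a planning helper for the moves.

```bash
cat >> h.py <<'E'
def Rt(yaw,pitch=0):
    # spatula frame (x fwd,z up) yaw/pitch(front-down) deg -> tool rotation (tool x back, z down)
    return Rn.from_euler('ZY',[yaw,pitch],degrees=True)*Rn.from_matrix(np.diag([-1.,1,-1]))
def delta(tcp,yaw,pitch=0):
    s=get_state(); R=Rn.from_rotvec(s['tool_rot'])
    d=R.inv().apply(np.array(tcp,float)-s['tcp_pos'])/10
    r=(R.inv()*Rt(yaw,pitch)).as_rotvec()
    print('lin cm',np.round(d,2),'rot',np.round(r,3)); return d,r
E
python3 - <<'E'
from h import *
delta([487,21,245],-5)
E
```

```text
lin cm [-4.398e+01 -3.148e+01  3.000e-02] rot [ 0.     0.    -0.316]
```

```bash
python3 -m inch '{"linear":[[-2.44,-1.75,0],[-2.44,-1.75,0],[-2.44,-1.75,0],[-2.44,-1.75,0],[-2.44,-1.75,0],[-2.44,-1.75,0],[-2.44,-1.75,0],[-2.44,-1.75,0],[-2.44,-1.75,0],[-2.44,-1.75,0],[-2.44,-1.75,0],[-2.44,-1.75,0]],"dr":[[0,0,0],[0,0,0],[0,0,0],[0,0,0],[0,0,0],[0,0,0],[0,0,0],[0,0,0],[0,0,0],[0,0,0],[0,0,0],[0,0,0]],"jaw":[5,5,5,5,5,5,5,5,5,5,5,5]}'
python3 -m inch '{"linear":[[-2.44,-1.75,0],[-2.44,-1.75,0],[-2.44,-1.75,0],[-2.44,-1.75,0],[-2.44,-1.75,0],[-2.44,-1.75,0],[0,0,0],[0,0,0],[0,0,0],[0,0,0],[0,0,0]],"dr":[[0,0,0],[0,0,0],[0,0,0],[0,0,0],[0,0,0],[0,0,0],[0,0,-0.1],[0,0,-0.1],[0,0,-0.116],[0,0,0],[0,0,0]],"jaw":[5,5,5,5,5,5,5,5,5,5,5]}'
python3 -c "
from h import *
delta([487,21,100],-5)
for n in('top','scene'):
  camera(n)
  for q in('spatula_grip','biscuit1_center'): print(n,q,[np.round(r['location']) for r in tip_of(n,q)[:4]])
"
```

```text
clock: 5.3
tcp_pos: [393.3, 173.7, 245.5]
tool_rot: [0.628, 3.078, 0.001]
force: [0.5, 0.3, -0.5]
opening: 0.586
gripper_force: 0.0
clock: 6.22
tcp_pos: [486.4, 21.0, 245.3]
tool_rot: [0.142, 3.138, 0.0]
force: [0.5, -0.0, -0.3]
opening: 0.583
gripper_force: 0.0
lin cm [-0.06  0.   14.53] rot [ 0.     0.    -0.003]
top spatula_grip [array([322., 254.,  56.]), array([ 280., -155.,   56.]), array([ 400., -460.,   51.]), array([486.,  21.,  61.])]
top biscuit1_center [array([641., 161.,  14.]), array([578.,  14.,   6.])]
scene spatula_grip [array([ 278., -160.,   55.]), array([485.,  21.,  56.]), array([ 397., -454.,   52.]), array([321., 252.,  55.])]
scene biscuit1_center [array([642., 159.,  17.])]
```

```bash
python3 -m inch '{"linear":[[0,0,2.4],[0,0,2.4],[0,0,2.4],[0,0,2.4],[0,0,2.4],[0,0,2.4],[0,0,2.4],[0,0,1.3],[0,0,1.0],[0,0,0],[0,0,0]],"dr":[[0,0,0],[0,0,0],[0,0,0],[0,0,0],[0,0,0],[0,0,0],[0,0,0],[0,0,0],[0,0,0],[0,0,0],[0,0,0]],"jaw":[5,5,5,5,5,5,5,5,5,5,5]}' 60
python3 -m inch '{"linear":[[0,0,0],[0,0,0],[0,0,0],[0,0,0],[0,0,0],[0,0,0],[0,0,0],[0,0,0],[0,0,0],[0,0,0]],"dr":[[0,0,0],[0,0,0],[0,0,0],[0,0,0],[0,0,0],[0,0,0],[0,0,0],[0,0,0],[0,0,0],[0,0,0]],"jaw":[4,3,2.5,2,1.6,1.3,1.0,1.0,1.0,1.0]}' 60
```

```text
clock: 7.43
tcp_pos: [486.5, 21.1, 54.6]
tool_rot: [0.137, 3.139, 0.0]
force: [0.6, 0.1, -0.0]
opening: 0.586
gripper_force: 0.0
clock: 8.27
tcp_pos: [486.7, 21.1, 55.0]
tool_rot: [0.136, 3.138, 0.0]
force: [-2.1, 0.4, 5.8]
opening: 0.222
gripper_force: 59.2
```

```bash
python3 -m inch '{"linear":[[0,0,0],[0,0,-0.5],[0,0,-1],[0,0,-1.5],[0,0,-1.5],[0,0,-1.5],[0,0,-1.5],[0,0,-1.5],[0,0,-1],[0,0,0],[0,0,0],[0,0,0]],"dr":[[0,0,0],[0,0,0],[0,0,0],[0,0,0],[0,0,0],[0,0,0],[0,0,0],[0,0,0],[0,0,0],[0,0,0],[0,0,0],[0,0,0]],"jaw":[1,1,1,1,1,1,1,1,1,1,1,1]}' 110
python3 - <<'E'
from h import *
for n in('top','scene'):
  c=snap(n,n+'2.png')
  for k in range(3):
    if k: camera(n)
    for q in('spatula_blade','spatula_grip'): print(n,q,[(np.round(r['location']),round(r['confidence'],2)) for r in tip_of(n,q) if r['location'][2]>70])
c=cv2.imread('pics/scene2.png'); t=cv2.imread('pics/top2.png')
f=lambda i:cv2.resize(i,(390,400),interpolation=cv2.INTER_CUBIC)
cv2.imwrite('pics/c2.png',np.hstack([f(t[120:240,170:287]),f(c[100:220,210:327])]))
E
```

```text
clock: 9.27
tcp_pos: [485.9, 21.1, 153.3]
tool_rot: [-0.136, -3.137, -0.0]
force: [-0.6, -0.1, -1.7]
opening: 0.21
gripper_force: 107.4
top spatula_blade [(array([574.,  15., 104.]), 0.68)]
top spatula_grip [(array([487.,  22., 158.]), 0.76)]
top spatula_blade [(array([575.,  15., 106.]), 0.52)]
top spatula_grip [(array([484.,  21., 157.]), 0.52)]
top spatula_blade [(array([575.,  15., 106.]), 0.53)]
top spatula_grip [(array([486.,  22., 156.]), 0.61)]
scene spatula_blade [(array([574.,  14., 107.]), 0.89)]
scene spatula_grip [(array([486.,  21., 157.]), 0.55)]
scene spatula_blade [(array([573.,  13., 108.]), 0.71)]
scene spatula_grip [(array([484.,  24., 156.]), 0.66)]
scene spatula_blade [(array([571.,  14., 106.]), 0.7)]
scene spatula_grip [(array([486.,  21., 156.]), 0.87)]
```

View pics/c2.png

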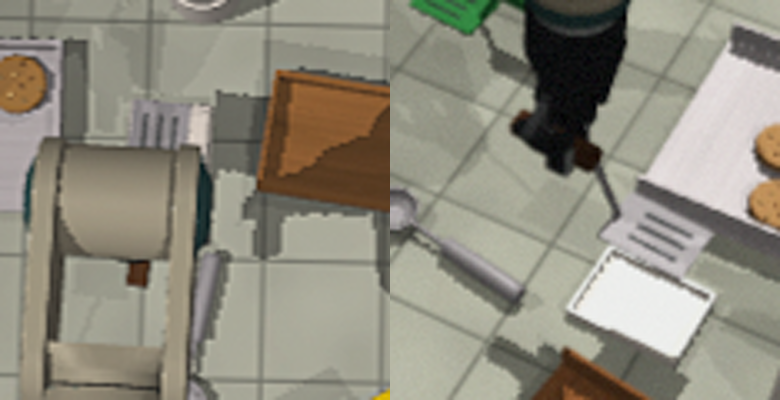

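The spatula is held level and clear of the rest, with the blade at about (88.5, 0, -50) from the TCP. Next I go behind biscuit1 on the sheet, nose 4° down.

```bash
cat >> h.py <<'E'
def edge_tcp(edge,yaw,pitch):
    "TCP so that blade's lower front edge centre is at edge"
    return np.array(edge,float)-Rn.from_euler('ZY',[yaw,pitch],degrees=True).apply([129,0,-51])
def bl():
    s=get_state();R=Rn.from_rotvec(s['tool_rot'])*Rn.from_matrix(np.diag([-1.,1,-1]))
    print('t',round(float(s['clock']),1),'tcp',np.round(s['tcp_pos'],1),'edge',np.round(s['tcp_pos']+R.apply([129,0,-51]),1),'blade',np.round(s['tcp_pos']+R.apply([89,0,-50]),1),'yaw,pitch,roll',np.round(R.as_euler('ZYX',degrees=True),1),'F',np.round(s['force'],1),'open',round(float(s['opening']),3))
def to(edge,yaw,pitch): bl(); return delta(edge_tcp(edge,yaw,pitch),yaw,pitch)
E
python3 -c "
from h import *
to([598,160.5,60],1,4)"
```

```text
t 10.2 tcp [486.3  21.1 154.3] edge [614.9   9.9 103.3] blade [575.   13.3 104.3] yaw,pitch,roll [-5.  0.  0.] F [-0.3  0.2 -1.4] open 0.206
lin cm [ 2.53 13.56  3.44] rot [ 0.004  0.07  -0.104]
```

```bash
python3 -m inch '{"linear":[[0.25,1.35,0],[0.25,1.35,0],[0.25,1.35,0],[0.25,1.35,0],[0.25,1.35,0],[0.25,1.35,0.7],[0.25,1.35,0.7],[0.25,1.35,0.7],[0.25,1.35,0.7],[0.25,1.35,0.6],[0,0,0],[0,0,0]],"dr":[[0,0,0],[0,0,0],[0,0,0],[0,0,0],[0,0,0],[0,0.015,-0.02],[0.004,0.015,-0.02],[0,0.015,-0.02],[0,0.015,-0.02],[0,0.01,-0.024],[0,0,0],[0,0,0]],"jaw":[1,1,1,1,1,1,1,1,1,1,1,1]}'
python3 - <<'E'
from h import *
to([598,160.5,12],1,4)
for n in('top','scene'):
  for k in range(2):
    c=snap(n,n+'3.png')
    for q in('spatula_blade','biscuit1_center'): print(n,q,[(np.round(r['location']),round(r['confidence'],2)) for r in tip_of(n,q)][:4])
E
```

```text
clock: 11.17
tcp_pos: [469.3, 157.5, 120.3]
tool_rot: [0.027, -3.071, 0.002]
force: [-0.7, -1.1, -1.2]
opening: 0.21
gripper_force: 107.6
t 11.2 tcp [469.3 157.5 120.3] edge [594.3 159.7  60.3] blade [554.5 159.   64.1] yaw,pitch,roll [ 1.  4. -0.] F [-0.7 -1.1 -1.2] open 0.21
lin cm [-0.7   0.08  4.81] rot [-0.    -0.001  0.   ]
top spatula_blade [(array([556., 160.,  63.]), 0.66), (array([ 327., -240.,   -0.]), 0.63), (array([232., 262.,   3.]), 0.59)]
top biscuit1_center [(array([642., 157.,  19.]), 0.7)]
top spatula_blade [(array([ 327., -240.,    1.]), 0.76), (array([554., 162.,  63.]), 0.64), (array([231., 262.,   4.]), 0.64), (array([619., 232.,  13.]), 0.57)]
top biscuit1_center [(array([641., 161.,  17.]), 0.7), (array([556., 159.,  64.]), 0.38)]
scene spatula_blade [(array([551., 160.,  68.]), 0.93), (array([ 301., -465.,    0.]), 0.81), (array([ 321., -239.,   -1.]), 0.59)]
scene biscuit1_center [(array([643., 162.,  20.]), 0.76)]
scene spatula_blade [(array([233., 262.,  -2.]), 0.95), (array([ 322., -241.,   -0.]), 0.94), (array([554., 158.,  66.]), 0.73), (array([ 303., -467.,   -3.]), 0.73)]
scene biscuit1_center [(array([640., 162.,  18.]), 0.56)]
```

Model and vision agree. Lower until the front edge touches the sheet.

```bash
python3 -m inch '{"linear":[[-0.1,0,1],[-0.1,0,1],[0,0,1],[0,0,0.9],[0,0,0.6],[0,0,0.2],[0,0,0.1],[0,0,0]],"dr":[[0,0,0],[0,0,0],[0,0,0],[0,0,0],[0,0,0],[0,0,0],[0,0,0],[0,0,0]],"jaw":[1,1,1,1,1,1,1,1]}'
python3 -m inch '{"linear":[[0,0,0.1],[0,0,0]],"dr":[[0,0,0],[0,0,0]],"jaw":[1,1]}'
python3 -m inch '{"linear":[[0,0,0.1],[0,0,0]],"dr":[[0,0,0],[0,0,0]],"jaw":[1,1]}'; python3 -c "
from h import *
bl()"
```

```text
clock: 12.43
tcp_pos: [468.1, 157.4, 72.6]
tool_rot: [0.026, -3.071, 0.001]
force: [-0.1, 0.8, -1.0]
opening: 0.21
gripper_force: 107.6
clock: 12.6
tcp_pos: [468.3, 157.4, 72.0]
tool_rot: [0.026, -3.072, 0.001]
force: [-0.7, 0.2, -0.8]
opening: 0.213
gripper_force: 107.6
clock: 12.77
tcp_pos: [468.0, 157.3, 70.7]
tool_rot: [0.026, -3.072, 0.001]
force: [-0.1, 0.3, -0.9]
opening: 0.213
gripper_force: 107.6
t 12.8 tcp [468.  157.3  70.7] edge [593.1 159.5  10.8] blade [553.3 158.8  14.6] yaw,pitch,roll [1. 4. 0.] F [-0.1  0.3 -0.9] open 0.213
```

```bash
for i in 1; do python3 -m inch '{"linear":[[0,0,0.1],[0,0,0]],"dr":[[0,0,0],[0,0,0]],"jaw":[1,1]}' | grep -E 'tcp|force'; done
python3 -m inch '{"linear":[[-0.4,0,-0.01],[-0.4,0,-0.02],[-0.4,0,-0.03],[-0.4,0,-0.03],[-0.4,0,-0.03],[0,0,0]],"dr":[[0,0,0],[0,0,0],[0,0,0],[0,0,0],[0,0,0],[0,0,0]],"jaw":[1,1,1,1,1,1]}' | grep -E 'tcp|force'
python3 -m inch '{"linear":[[-0.4,0,-0.03],[-0.4,0,-0.03],[-0.4,0,-0.03],[0,0,0]],"dr":[[0,0,0],[0,0,0],[0,0,0],[0,0,0]],"jaw":[1,1,1,1]}' | grep -E 'tcp|force'
python3 -c "
from h import *
bl()
for n in('top','scene'):
    camera(n)
    for q in('biscuit1_center','biscuit2_center'): print(n,q,[(np.round(r['location']),round(r['confidence'],2)) for r in tip_of(n,q)][:4])"
```

```text
tcp_pos: [468.0, 157.4, 69.8]
force: [-0.4, -0.1, 1.4]
gripper_force: 107.9
tcp_pos: [488.9, 157.7, 69.5]
force: [0.9, 0.6, -0.7]
gripper_force: 108.0
tcp_pos: [500.7, 157.9, 69.5]
force: [1.8, 1.1, 1.2]
gripper_force: 108.1
t 13.8 tcp [500.7 157.9  69.5] edge [625.9 160.    9.7] blade [586.1 159.4  13.5] yaw,pitch,roll [1. 4. 0.] F [1.8 1.1 1.2] open 0.215
top biscuit1_center [(array([650., 162.,  15.]), 0.66), (array([617., 233.,  14.]), 0.41)]
top biscuit2_center [(array([650., 160.,  15.]), 0.71)]
scene biscuit1_center [(array([650., 161.,  20.]), 0.62)]
scene biscuit2_center [(array([623., 228.,  16.]), 0.61)]
```

```bash
python3 -m inch '{"linear":[[-0.4,0,-0.03],[-0.4,0,-0.03],[0,0,0]],"dr":[[0,0,0],[0,0,0],[0,0,0]],"jaw":[1,1,1]}' | grep -E 'tcp|force'
python3 -m inch '{"linear":[[-0.4,0,-0.03],[-0.4,0,-0.03],[0,0,0]],"dr":[[0,0,0],[0,0,0],[0,0,0]],"jaw":[1,1,1]}' | grep -E 'tcp|force'
python3 -m inch '{"linear":[[-0.4,0,-0.03],[-0.4,0,-0.03],[0,0,0]],"dr":[[0,0,0],[0,0,0],[0,0,0]],"jaw":[1,1,1]}' | grep -E 'tcp|force'
python3 -c "
from h import *
bl()
for n in('top','scene'):
    c=snap(n,n+'4.png')
    for q in('biscuit1_center','biscuit2_center'): print(n,q,[(np.round(r['location']),round(r['confidence'],2)) for r in tip_of(n,q)][:4])
cv2.imwrite('pics/c4.png',cv2.resize(c['color'][110:200,260:380],None,fx=5,fy=5,interpolation=cv2.INTER_CUBIC))"
```

```text
tcp_pos: [508.5, 158.0, 69.6]
force: [0.2, 0.5, 0.6]
gripper_force: 108.1
tcp_pos: [516.7, 158.1, 69.5]
force: [0.9, 0.4, 1.1]
gripper_force: 108.1
tcp_pos: [524.7, 158.3, 69.6]
force: [0.6, 0.1, 1.7]
gripper_force: 108.1
t 14.8 tcp [524.7 158.3  69.6] edge [649.9 160.4   9.7] blade [610.  159.7  13.5] yaw,pitch,roll [1. 4. 0.] F [0.6 0.1 1.7] open 0.21
top biscuit1_center []
top biscuit2_center [(array([620., 230.,  14.]), 0.47)]
scene biscuit1_center [(array([650., 165.,  22.]), 0.7), (array([775., 141.,  -4.]), 0.24)]
scene biscuit2_center [(array([618., 227.,  16.]), 0.77)]
```

View pics/c4.png

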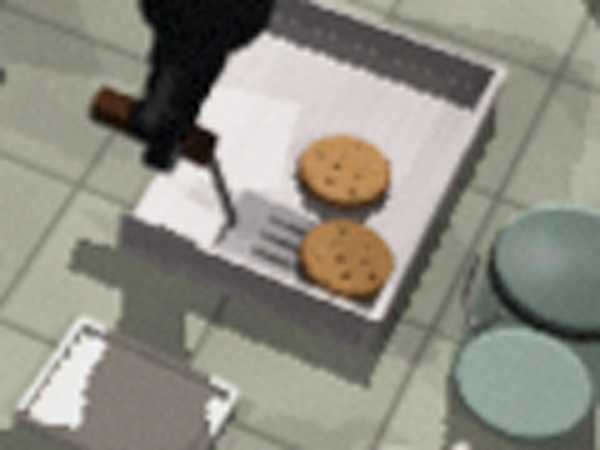

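The blade slides under biscuit1 (crop 345,258), which is held at the back rim. Biscuit2 (crop 344,170) is undisturbed. Continue.

```bash
python3 -m inch '{"linear":[[-0.4,0,-0.03],[-0.4,0,-0.03],[0,0,0]],"dr":[[0,0,0],[0,0,0],[0,0,0]],"jaw":[1,1,1]}' | grep -E 'tcp|force'
python3 -m inch '{"linear":[[-0.4,0,-0.03],[-0.4,0,-0.03],[0,0,0]],"dr":[[0,0,0],[0,0,0],[0,0,0]],"jaw":[1,1,1]}' | grep -E 'tcp|force'
python3 -m inch '{"linear":[[-0.3,0,-0.02],[-0.3,0,-0.02],[0,0,0]],"dr":[[0,0,0],[0,0,0],[0,0,0]],"jaw":[1,1,1]}' | grep -E 'tcp|force'
python3 -m inch '{"linear":[[-0.2,0,-0.02],[0,0,0]],"dr":[[0,0,0],[0,0,0]],"jaw":[1,1]}' | grep -E 'tcp|force'
python3 -c "
from h import *
bl()
for n in('top','scene'):
    c=snap(n,n+'5.png')
    for q in('biscuit1_center','biscuit2_center'): print(n,q,[(np.round(r['location']),round(r['confidence'],2)) for r in tip_of(n,q)][:4])"
```

```text
tcp_pos: [532.4, 158.5, 69.6]
force: [-0.9, -0.5, 0.9]
gripper_force: 108.1
tcp_pos: [540.8, 158.6, 69.6]
force: [0.1, -0.0, -0.2]
gripper_force: 108.1
tcp_pos: [546.6, 158.7, 69.6]
force: [-0.4, -0.6, 1.4]
gripper_force: 108.1
tcp_pos: [548.3, 158.7, 69.7]
force: [-1.4, -0.8, 1.3]
gripper_force: 108.1
t 16.0 tcp [548.3 158.7  69.7] edge [673.4 160.8   9.8] blade [633.6 160.2  13.6] yaw,pitch,roll [1. 4. 0.] F [-1.4 -0.8  1.3] open 0.211
top biscuit1_center []
top biscuit2_center []
scene biscuit1_center [(array([651., 163.,  23.]), 0.66)]
scene biscuit2_center [(array([620., 228.,  17.]), 0.66), (array([574.,   8.,   3.]), 0.16)]
```

```bash
python3 -m inch '{"linear":[[0.05,0,0],[0.2,0,-0.1],[0.2,0,-0.1],[0.2,0,-0.2],[0.2,0,-0.2],[0.1,0,-0.3],[0,0,-0.4],[0,0,-0.5],[0,0,-0.5],[0,0,-0.5],[0,0,0],[0,0,0]],"dr":[[0,-0.01,0],[0,-0.02,0],[0,-0.025,0],[0,-0.025,0],[0,-0.025,0],[0,0,0],[0,0,0],[0,0,0],[0,0,0],[0,0,0],[0,0,0],[0,0,0]],"jaw":[1,1,1,1,1,1,1,1,1,1,1,1]}' | grep -E 'tcp|force'
python3 -c "
from h import *
bl()
for n in('top','scene'):
    c=snap(n,n+'6.png')
    for q in('biscuit1_center','biscuit2_center'): print(n,q,[(np.round(r['location']),round(r['confidence'],2)) for r in tip_of(n,q)][:4])
cv2.imwrite('pics/c6.png',cv2.resize(c['color'][110:200,260:380],None,fx=5,fy=5,interpolation=cv2.INTER_CUBIC))"
```

```text
tcp_pos: [538.3, 158.6, 98.3]
force: [0.7, -0.4, -1.0]
gripper_force: 107.6
t 17.3 tcp [538.3 158.6  98.3] edge [669.  160.8  51.9] blade [629.  160.1  51.5] yaw,pitch,roll [ 1. -2.  0.] F [ 0.7 -0.4 -1. ] open 0.212
top biscuit1_center [(array([644., 161.,  57.]), 0.63)]
top biscuit2_center [(array([617., 231.,  15.]), 0.44)]
scene biscuit1_center [(array([645., 163.,  60.]), 0.48)]
scene biscuit2_center [(array([537., 158.,  95.]), 0.68), (array([621., 226.,  16.]), 0.48)]
```

View pics/c6.png

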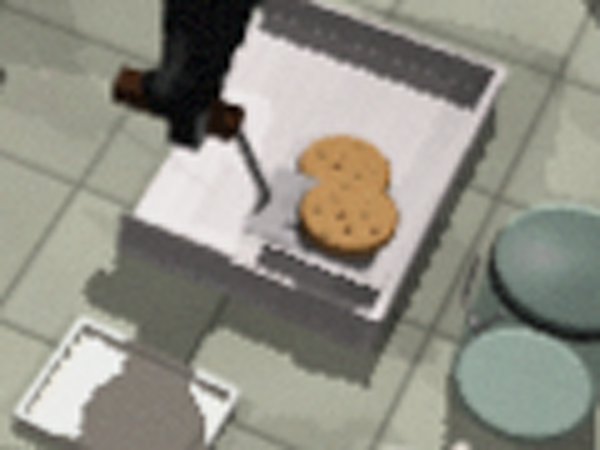

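Biscuit1 rides on the blade, with its centre 24 mm behind the front edge. Lift and carry it over to the tray.

```bash
cat >> h.py <<'E'
BO=np.array([584.5,-202.5]); BY=-7.4
def bw(x,y,z): 
    a=np.radians(BY); return [BO[0]+x*np.cos(a)-y*np.sin(a),BO[1]+x*np.sin(a)+y*np.cos(a),z]
def wb(p):
    a=np.radians(BY); d=np.array(p[:2])-BO; return np.round([d[0]*np.cos(a)+d[1]*np.sin(a),-d[0]*np.sin(a)+d[1]*np.cos(a)],1)
E
python3 -m inch '{"linear":[[0,0,-0.5],[0,0,-0.8],[0,0,-1],[0,0,-1],[0,0,-1],[0,0,-0.8],[0,0,-0.5],[0,0,0]],"dr":[[0,0,0],[0,0,0],[0,0,0],[0,0,0],[0,0,0],[0,0,0],[0,0,0],[0,0,0]],"jaw":[1,1,1,1,1,1,1,1]}' | grep -E 'tcp|force'
python3 -c "
from h import *
print(bw(47,-45,90)); to(bw(47,-45,90),BY,-2)"
```

```text
tcp_pos: [536.6, 158.7, 155.7]
force: [-0.1, -0.7, -1.2]
gripper_force: 107.6
[np.float64(625.312742786015), np.float64(-253.1785953463845), 90]
t 18.3 tcp [536.6 158.7 155.7] edge [667.4 160.9 109.6] blade [627.4 160.2 109.1] yaw,pitch,roll [ 1.  -2.2  0. ] F [-0.1 -0.7 -1.2] open 0.212
lin cm [  4.84 -39.42   1.72] rot [0.006 0.003 0.146]
```

```bash
python3 -m inch '{"linear":[[0,-0.5,0],[0.1,-1,0],[0.2,-1.5,0],[0.2,-1.5,0],[0.2,-1.5,0],[0.2,-1.5,0],[0.2,-1.5,0],[0.2,-1.5,0],[0.2,-1.5,0],[0.2,-1.5,0],[0.2,-1.5,0],[0.2,-1.5,0]],"dr":[[0,0,0],[0,0,0],[0,0,0],[0,0,0],[0,0,0],[0,0,0],[0,0,0],[0,0,0],[0,0,0],[0,0,0],[0,0,0],[0,0,0]],"jaw":[1,1,1,1,1,1,1,1,1,1,1,1]}' | grep -E 'tcp|force'
python3 -m inch '{"linear":[[0.2,-1.5,0],[0.2,-1.5,0],[0.2,-1.5,0],[0.2,-1.5,0],[0.2,-1.5,0],[0.2,-1.5,0],[0.2,-1.5,0],[0.2,-1.5,0],[0.2,-1.5,0],[0.2,-1.5,0],[0.2,-1.5,0],[0.2,-1.5,0]],"dr":[[0,0,0],[0,0,0],[0,0,0],[0,0,0],[0,0,0],[0,0,0],[0,0,0],[0,0,0],[0,0,0],[0,0,0],[0,0,0],[0,0,0]],"jaw":[1,1,1,1,1,1,1,1,1,1,1,1]}' | grep -E 'tcp|force'
python3 -m inch '{"linear":[[0.2,-1.5,0],[0.1,-1.5,0],[0,-1,0],[0,-0.6,0],[0,-0.3,0],[0,0,0],[0,0,0],[0,0,0],[0,0,0],[0,0,0]],"dr":[[0,0,0],[0,0,0],[0,0,0],[0,0,0.02],[0,0,0.03],[0,0,0.03],[0,0,0.03],[0,0,0.02],[0,0,0.016],[0,0,0]],"jaw":[1,1,1,1,1,1,1,1,1,1]}' | grep -E 'tcp|force'
python3 -c "
from h import *
to(bw(47,-45,26),BY,2)
for n in('top','scene'):
    c=snap(n,n+'7.png')
    for q in('biscuit1_center','spatula_blade','board'): print(n,q,[(np.round(r['location']),round(r['confidence'],2)) for r in tip_of(n,q)][:4])
cv2.imwrite('pics/c7.png',cv2.resize(c['color'][190:310,200:340],None,fx=4.5,fy=4.5,interpolation=cv2.INTER_CUBIC))"
```

```text
tcp_pos: [517.0, -8.4, 152.3]
force: [-0.1, -0.2, -1.3]
gripper_force: 107.6
tcp_pos: [495.9, -188.6, 151.4]
force: [0.5, -0.4, -1.3]
gripper_force: 107.6
tcp_pos: [494.6, -236.1, 152.0]
force: [0.1, -0.0, -0.9]
gripper_force: 107.6
t 21.1 tcp [ 494.6 -236.1  152. ] edge [ 624.2 -252.7  105.4] blade [ 584.6 -247.6  105.1] yaw,pitch,roll [-7.4 -2.   0.3] F [ 0.1 -0.  -0.9] open 0.209
lin cm [-0.22 -0.04  7.06] rot [ 0.005  0.069 -0.   ]
top biscuit1_center [(array([ 599., -249.,  112.]), 0.64), (array([388., -24.,  -0.]), 0.2)]
top spatula_blade [(array([ 307., -466.,    4.]), 0.87), (array([231., 262.,   3.]), 0.78), (array([ 328., -236.,    1.]), 0.62)]
top board [(array([ 586., -201.,    0.]), 0.83)]
scene biscuit1_center [(array([ 600., -247.,  116.]), 0.56)]
scene spatula_blade [(array([232., 264.,  -1.]), 0.95), (array([ 582., -247.,  106.]), 0.84), (array([ 303., -462.,   -4.]), 0.81), (array([ 323., -240.,   -2.]), 0.6)]
scene board [(array([ 584., -202.,   -4.]), 0.77)]
```

View pics/c7.png

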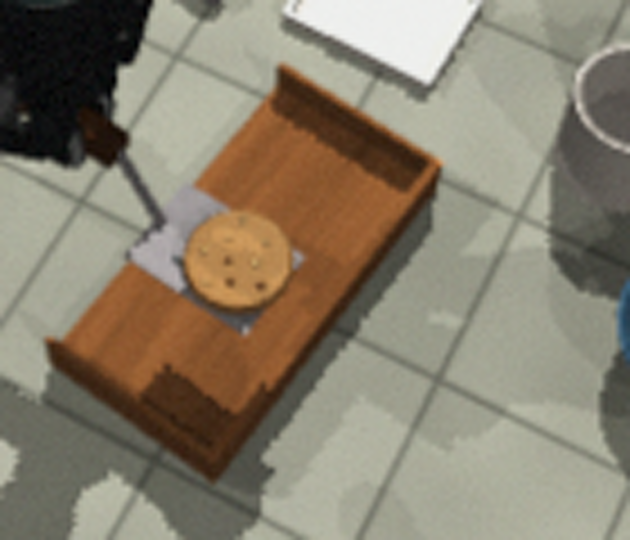

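The biscuit (crop 238,260) rides above the tray. Lower it.

```bash
python3 -m inch '{"linear":[[0,0,0.4],[-0.1,0,0.8],[-0.1,0,1],[0,0,1],[0,0,1],[0,0,1],[0,0,0.9],[0,0,0.6],[0,0,0.3],[0,0,0],[0,0,0],[0,0,0]],"dr":[[0,0,0],[0,0,0],[0,0,0],[0,0,0],[0,0,0],[0.005,0,0],[0,0.01,0],[0,0.02,0],[0,0.02,0],[0,0.02,0],[0,0,0],[0,0,0]],"jaw":[1,1,1,1,1,1,1,1,1,1,1,1]}' | grep -E 'tcp|force'
python3 -c "
from h import *
to(bw(47,-45,26),BY,2)
P=[(p,z,edge_tcp(bw(47,-45,z),BY,p)) for p,z in((2,26),(8,16),(14,13.5),(20,13.5),(26,13.5),(32,13.5),(38,13.5))]
for (p,z,a),(p2,z2,b) in zip(P,P[1:]): print(p2,np.round(Rt(BY,p).inv().apply(b-a)/10,2),np.round((p2-p)*np.pi/180,3))
"
```

```text
tcp_pos: [499.6, -236.7, 82.7]
force: [0.6, -1.0, -1.0]
gripper_force: 107.6
t 22.5 tcp [ 499.6 -236.7   82.7] edge [ 625.7 -253.    27.3] blade [ 586.1 -247.9   29.7] yaw,pitch,roll [-7.4  2.  -0. ] F [ 0.6 -1.  -1. ] open 0.211
lin cm [ 0.03 -0.01  0.13] rot [-0.     0.     0.001]
8 [-0.64  0.   -0.32] 0.105
14 [-0.64 -0.   -1.07] 0.105
20 [-0.6  -0.   -1.32] 0.105
26 [-0.6  -0.   -1.32] 0.105
32 [-0.6  -0.   -1.32] 0.105
38 [-0.6   0.   -1.32] 0.105
```

```bash
python3 -m inch '{"linear":[[-0.32,0,-0.1],[-0.32,0,-0.1],[-0.32,0,-0.52],[-0.32,0,-0.52],[-0.3,0,-0.66],[-0.3,0,-0.66],[0,0,0],[0,0,0]],"dr":[[0,0.052,0],[0,0.052,0],[0,0.052,0],[0,0.052,0],[0,0.052,0],[0,0.052,0],[0,0,0],[0,0,0]],"jaw":[1,1,1,1,1,1,1,1]}' | grep -E 'tcp|force'
python3 -c "
from h import *
bl()
for n in('top','scene'):
    c=snap(n,n+'8.png')
    for q in('biscuit1_center',): print(n,q,[(np.round(r['location']),wb(r['location']),round(r['confidence'],2)) for r in tip_of(n,q)][:4])
P=[(p,z,edge_tcp(bw(47,-45,z),BY,p)) for p,z in((20,13.5),(26,13.2),(32,13.2),(38,13.2))]
to(bw(47,-45,13.2),BY,20)
"
```

```text
tcp_pos: [523.2, -239.7, 104.0]
force: [-0.3, -0.6, -0.2]
gripper_force: 107.6
t 23.2 tcp [ 523.2 -239.7  104. ] edge [ 626.4 -253.1   12.4] blade [ 589.4 -248.3   26.8] yaw,pitch,roll [-7.4 19.8  0. ] F [-0.3 -0.6 -0.2] open 0.213
top biscuit1_center [(array([ 602., -251.,   27.]), array([ 24. , -45.5]), 0.36)]
scene biscuit1_center [(array([ 603., -250.,   30.]), array([ 24.5, -45. ]), 0.74)]
t 23.4 tcp [ 522.2 -239.7  104.3] edge [ 625.3 -253.    12.5] blade [ 588.4 -248.2   27. ] yaw,pitch,roll [-7.4 19.9  0. ] F [ 0.4  0.9 -2.6] open 0.216
lin cm [ 0.01 -0.01 -0.1 ] rot [ 0.     0.003 -0.   ]
```

```bash
python3 -m inch '{"linear":[[-0.3,0,-0.7],[-0.3,0,-0.66],[-0.3,0,-0.66],[-0.3,0,-0.66],[-0.3,0,-0.66],[-0.3,0,-0.66],[0,0,0],[0,0,0],[0,0,0],[0,0,0]],"dr":[[0,0.052,0],[0,0.052,0],[0,0.052,0],[0,0.052,0],[0,0.052,0],[0,0.052,0],[0,0,0],[0,0,0],[0,0,0],[0,0,0]],"jaw":[1,1,1,1,1,1,1,1,1,1]}' | grep -E 'tcp|force'
python3 -c "
from h import *
for n in('top','scene'):
    c=snap(n,n+'9.png')
    for q in('biscuit1_center',): print(n,q,[(np.round(r['location']),wb(r['location']),round(r['confidence'],2)) for r in tip_of(n,q)][:4])
to(bw(47,-45,13.2),BY,38)
cv2.imwrite('pics/c9.png',cv2.resize(c['color'][190:310,200:340],None,fx=4.5,fy=4.5,interpolation=cv2.INTER_CUBIC))
"
```

```text
tcp_pos: [556.3, -244.1, 131.4]
force: [-0.2, 1.3, -0.8]
gripper_force: 107.7
top biscuit1_center []
scene biscuit1_center [(array([ 610., -244.,   41.]), array([ 30.4, -38.4]), 0.76)]
t 24.4 tcp [ 556.3 -244.1  131.5] edge [ 626.5 -253.2   12.2] blade [ 595.7 -249.2   37.4] yaw,pitch,roll [-7.4 37.8  0. ] F [ 0.1  0.2 -1.7] open 0.212
lin cm [ 0.14 -0.01 -0.06] rot [-0.     0.004  0.   ]
```

View pics/c9.png

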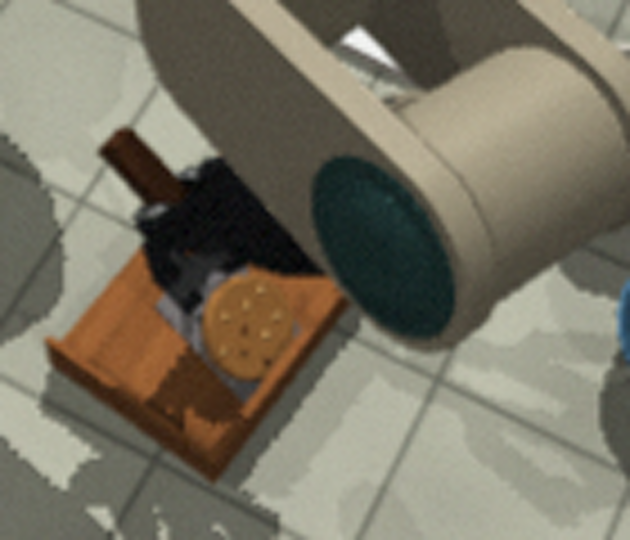

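Biscuit1 is propped against the back rim with its rear on the blade. Withdraw the blade horizontally so the rear slides down gently.

```bash
python3 -m inch '{"linear":[[0.2,0,0.12],[0.315,0,0.24],[0.315,0,0.24],[0.315,0,0.24],[0.315,0,0.24],[0.315,0,0.24],[0.315,0,0.24],[0.315,0,0.24],[0,0,0]],"dr":[[0,0,0],[0,0,0],[0,0,0],[0,0,0],[0,0,0],[0,0,0],[0,0,0],[0,0,0],[0,0,0]],"jaw":[1,1,1,1,1,1,1,1,1]}' | grep -E 'tcp|force'
python3 -c "
from h import *
bl()
for n in('top','scene'):
    c=snap(n,n+'9.png')
    for q in('biscuit1_center',): print(n,q,[(np.round(r['location']),wb(r['location']),round(r['confidence'],2)) for r in tip_of(n,q)][:4])
"
python3 -m inch '{"linear":[[0.315,0,0.24],[0.315,0,0.24],[0.315,0,0.24],[0.315,0,0.24],[0.315,0,0.24],[0.315,0,0.24],[0.315,0,0.24],[0,0,0]],"dr":[[0,0,0],[0,0,0],[0,0,0],[0,0,0],[0,0,0],[0,0,0],[0,0,0],[0,0,0]],"jaw":[1,1,1,1,1,1,1,1]}' | grep -E 'tcp|force'
python3 -c "
from h import *
bl()
for n in('top','scene'):
    c=snap(n,n+'9.png')
    for q in('biscuit1_center',): print(n,q,[(np.round(r['location']),wb(r['location']),round(r['confidence'],2)) for r in tip_of(n,q)][:4])
cv2.imwrite('pics/c10.png',cv2.resize(c['color'][190:310,200:340],None,fx=4.5,fy=4.5,interpolation=cv2.INTER_CUBIC))
"
```

```text
tcp_pos: [526.1, -240.1, 132.1]
force: [0.2, 0.9, -1.0]
gripper_force: 107.7
t 25.2 tcp [ 526.1 -240.1  132.1] edge [ 596.2 -249.2   12.7] blade [ 565.5 -245.2   38. ] yaw,pitch,roll [-7.4 37.8  0. ] F [ 0.2  0.9 -1. ] open 0.212
top biscuit1_center []
scene biscuit1_center [(array([ 603., -248.,   29.]), array([ 24.4, -42.8]), 0.81), (array([ 583., -204.,   -3.]), array([-1. , -2.1]), 0.72)]
tcp_pos: [498.6, -236.6, 132.3]
force: [-0.3, 0.6, -2.0]
gripper_force: 107.7
t 26.1 tcp [ 498.6 -236.6  132.3] edge [ 568.7 -245.7   12.9] blade [ 538.  -241.7   38.2] yaw,pitch,roll [-7.4 37.8  0. ] F [-0.3  0.6 -2. ] open 0.213
top biscuit1_center []
scene biscuit1_center [(array([ 598., -247.,   21.]), array([ 19.5, -42. ]), 0.78)]
```

View pics/c10.png

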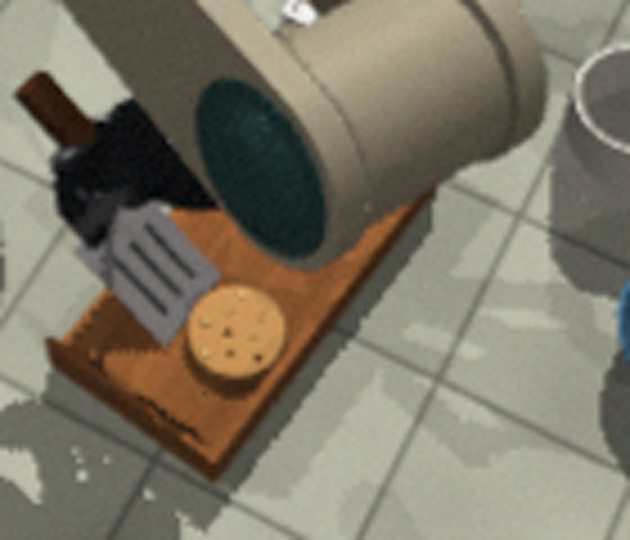

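Biscuit1 is nearly flat beside the rim. Back off fully, then check before nudging.

```bash
python3 -m inch '{"linear":[[0.315,0,0.24],[0.315,0,0.24],[0.315,0,0.24],[0.315,0,0.24],[0.315,0,0.24],[0,0,0],[0,0,0],[0,0,0],[0,0,0],[0,0,0],[0,0,0]],"dr":[[0,0,0],[0,0,0],[0,0,0],[0,0,0],[0,0,0],[0,-0.1,0],[0,-0.12,0],[0,-0.12,0],[0,-0.12,0],[0,-0.06,0],[0,0,0]],"jaw":[1,1,1,1,1,1,1,1,1,1,1]}' | grep -E 'tcp|force'
python3 -c "
from h import *
to(bw(-20,-43,19),BY,4)
for n in('top','scene','top','scene'):
    c=snap(n,n+'10.png')
    for q in('biscuit1_center','biscuit2_center','board'): print(n,q,[(np.round(r['location']),wb(r['location']),round(r['confidence'],2)) for r in tip_of(n,q)][:3])
"
```

```text
tcp_pos: [478.3, -234.1, 133.5]
force: [-0.4, 0.6, -1.1]
gripper_force: 107.7
t 27.2 tcp [ 478.3 -234.1  133.5] edge [ 598.2 -249.8   65.5] blade [ 559.1 -244.7   71.9] yaw,pitch,roll [-7.5  7.8 -0. ] F [-0.4  0.6 -1.1] open 0.208
lin cm [3.61 0.2  6.01] rot [-0.001 -0.066 -0.001]
top biscuit1_center []
top biscuit2_center [(array([622., 232.,  14.]), array([-19.2, 436.1]), 0.75)]
top board [(array([ 584., -203.,    1.]), array([-0.2, -0.6]), 0.77)]
scene biscuit1_center [(array([ 600., -248.,   21.]), array([ 21.2, -43.1]), 0.73)]
scene biscuit2_center [(array([621., 225.,  19.]), array([-18.8, 428.8]), 0.77)]
scene board [(array([ 582., -203.,    0.]), array([-2.9, -1.2]), 0.63)]
top biscuit1_center []
top biscuit2_center [(array([621., 231.,  14.]), array([-19.9, 434.5]), 0.61)]
top board [(array([ 484., -235.,  136.]), array([-95.6, -44.9]), 0.67), (array([ 584., -202.,   -3.]), array([-0.5, -0.1]), 0.66)]
scene biscuit1_center [(array([ 599., -248.,   22.]), array([ 20.4, -43. ]), 0.62), (array([ 480., -232.,  136.]), array([-100.1,  -42.3]), 0.47)]
scene biscuit2_center [(array([620., 227.,  18.]), array([-20.4, 430.6]), 0.52)]
scene board []
```

```bash
python3 -m inch '{"linear":[[1,0,-1],[1,0,-1],[1,1,-1],[1,2,0],[1,3,0],[1,3,0],[0,3,0],[0,3,0],[0,2,0],[0,0,0]],"dr":[[0,0,0],[0,0,0],[0,-0.03,0],[0,-0.03,0],[0,-0.03,0],[0,-0.03,0],[0,-0.02,0],[0,0,0],[0,0,0],[0,0,0]],"jaw":[1,1,1,1,1,1,1,1,1,1]}' | grep -E 'tcp|force'
python3 -c "
from h import *
bl()
for n in('top','scene','top','scene'):
    c=snap(n,n+'11.png')
    for q in('biscuit1_center','board'): print(n,q,[(np.round(r['location']),wb(r['location']),round(r['confidence'],2)) for r in tip_of(n,q)][:3])
t=cv2.imread('pics/top11.png')
f=lambda i:cv2.resize(i,(399,380),interpolation=cv2.INTER_CUBIC)
cv2.imwrite('pics/c11.png',np.hstack([f(t[130:200,240:325]),f(c['color'][190:310,205:331])]))
"
```

```text
tcp_pos: [446.6, -55.4, 168.9]
force: [-0.2, -1.0, -1.4]
gripper_force: 107.8
t 28.8 tcp [446.6 -55.4 168.9] edge [574.6 -71.5 118. ] blade [534.9 -66.5 119. ] yaw,pitch,roll [-7.2 -0.1  0.1] F [-0.2 -1.  -1.4] open 0.21
top biscuit1_center [(array([ 599., -249.,   15.]), array([ 20.5, -43.8]), 0.71)]
top board [(array([ 583., -202.,    0.]), array([-1.7,  0.5]), 0.75)]
scene biscuit1_center [(array([ 601., -244.,   21.]), array([ 22. , -39.1]), 0.85)]
scene board [(array([ 584., -201.,   -2.]), array([-0.8,  1.2]), 0.87)]
top biscuit1_center []
top board [(array([ 584., -199.,    2.]), array([-1.3,  3.1]), 0.72)]
scene biscuit1_center []
scene board [(array([ 584., -203.,   -2.]), array([-0.4, -0.5]), 0.86)]
```

View pics/c11.png

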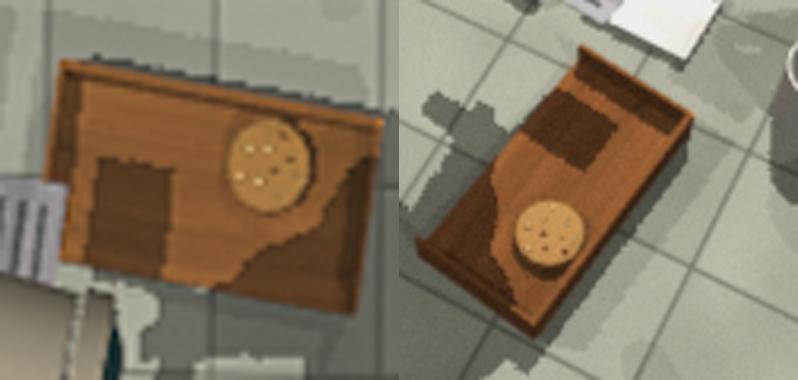

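Biscuit1 lies flat at the rim (board x about 21–22, y about -43), so step one is fine. Now for biscuit2.

```bash
python3 -c "
from h import *
to([570,228.2,65],1,4)
for n in('top','scene'):
    camera(n)
    for q in('biscuit2_center',): print(n,q,[(np.round(r['location']),round(r['confidence'],2)) for r in tip_of(n,q)][:3])"
```

```text
t 29.4 tcp [446.4 -58.6 168.5] edge [574.4 -75.3 117.5] blade [534.7 -70.1 118.5] yaw,pitch,roll [-7.4 -0.   0. ] F [-0.1  0.2 -1.8] open 0.214
lin cm [ 3.83 28.21  4.36] rot [ 0.005  0.07  -0.147]
top biscuit2_center [(array([619., 235.,  15.]), 0.61)]
scene biscuit2_center [(array([623., 226.,  14.]), 0.67)]
```

```bash
python3 -m inch '{"linear":[[0.3,1,0],[0.35,2,0],[0.35,3,0],[0.35,3,0],[0.35,3,0],[0.35,3,0],[0.35,3,0],[0.35,3,0],[0.35,3,0],[0.35,2.2,0],[0.3,1.5,0],[0.1,0.5,0]],"dr":[[0,0,0],[0,0,0],[0,0,0],[0,0,0],[0,0,0],[0,0,0],[0,0,0],[0,0,0],[0,0,0],[0,0,0],[0,0,0],[0,0,0]],"jaw":[1,1,1,1,1,1,1,1,1,1,1,1]}' | grep -E 'tcp|force'
python3 -m inch '{"linear":[[0,0,1],[0,0,1.3],[0,0,1.3],[0,0,0.8],[0,0,0],[0,0,0]],"dr":[[0,0,-0.03],[0,0,-0.04],[0,0.02,-0.04],[0,0.03,-0.037],[0.005,0.02,0],[0,0,0]],"jaw":[1,1,1,1,1,1]}' | grep -E 'tcp|force'
python3 -c "
from h import *
to([572,228.5,11],1,4)
for n in('top','scene'):
  for k in (1,2):
    camera(n)
    for q in('biscuit2_center','spatula_blade'): print(n,q,[(np.round(r['location']),round(r['confidence'],2)) for r in tip_of(n,q)][:3])"
```

```text
tcp_pos: [443.6, 228.8, 168.4]
force: [-0.9, -0.7, -1.8]
gripper_force: 107.9
tcp_pos: [444.5, 226.0, 124.4]
force: [0.4, 0.1, 0.3]
gripper_force: 107.9
t 31.1 tcp [444.5 226.  124.4] edge [569.5 227.8  64.4] blade [529.7 227.2  68.2] yaw,pitch,roll [ 0.9  4.1 -0.2] F [0.4 0.1 0.3] open 0.212
lin cm [-0.62  0.05  5.32] rot [-0.004 -0.001 -0.001]
top biscuit2_center [(array([618., 232.,  13.]), 0.75), (array([ 586., -199.,    0.]), 0.39)]
top spatula_blade [(array([ 305., -469.,    3.]), 0.98), (array([ 326., -236.,   -0.]), 0.92), (array([529., 227.,  67.]), 0.75)]
top biscuit2_center [(array([619., 232.,  17.]), 0.55)]
top spatula_blade [(array([ 308., -468.,    3.]), 0.73), (array([531., 228.,  71.]), 0.68), (array([ 327., -236.,    1.]), 0.55)]
scene biscuit2_center [(array([620., 225.,  15.]), 0.68)]
scene spatula_blade [(array([528., 226.,  72.]), 0.95), (array([ 306., -467.,   -1.]), 0.88), (array([ 322., -242.,   -1.]), 0.78)]
scene biscuit2_center [(array([623., 227.,  18.]), 0.73)]
scene spatula_blade [(array([ 302., -464.,   -3.]), 0.81), (array([235., 262.,  -1.]), 0.75), (array([525., 228.,  71.]), 0.71)]
```

```bash
python3 -m inch '{"linear":[[-0.1,0.05,1],[-0.1,0,1],[-0.1,0,1],[-0.1,0,1],[-0.1,0,0.7],[0,0,0.4],[0,0,0.25],[0,0,0.1],[0,0,0]],"dr":[[-0.004,0,0],[0,0,0],[0,0,0],[0,0,0],[0,0,0],[0,0,0],[0,0,0],[0,0,0],[0,0,0]],"jaw":[1,1,1,1,1,1,1,1,1]}' | grep -E 'tcp|force'
python3 -m inch '{"linear":[[-0.4,0,-0.03],[-0.4,0,-0.03],[-0.4,0,-0.03],[-0.4,0,-0.03],[-0.4,0,-0.03],[-0.4,0,-0.03],[0,0,0]],"dr":[[0,0,0],[0,0,0],[0,0,0],[0,0,0],[0,0,0],[0,0,0],[0,0,0]],"jaw":[1,1,1,1,1,1,1]}' | grep -E 'tcp|force'
python3 -m inch '{"linear":[[-0.4,0,-0.03],[-0.4,0,-0.03],[-0.4,0,-0.03],[-0.4,0,-0.03],[-0.4,0,-0.03],[-0.4,0,-0.03],[0,0,0]],"dr":[[0,0,0],[0,0,0],[0,0,0],[0,0,0],[0,0,0],[0,0,0],[0,0,0]],"jaw":[1,1,1,1,1,1,1]}' | grep -E 'tcp|force'
python3 -c "
from h import *
bl()
for n in('top','scene'):
  for k in (1,2):
    camera(n)
    for q in('biscuit2_center',): print(n,q,[(np.round(r['location']),round(r['confidence'],2)) for r in tip_of(n,q)][:3])"
```

```text
tcp_pos: [445.8, 226.9, 70.1]
force: [-0.2, -0.7, -0.9]
gripper_force: 108.0
tcp_pos: [470.5, 227.2, 70.1]
force: [1.1, 0.0, 0.5]
gripper_force: 108.0
tcp_pos: [494.6, 227.6, 70.1]
force: [0.4, 0.4, -0.7]
gripper_force: 108.0
t 33.6 tcp [494.6 227.6  70.1] edge [619.7 229.9  10.4] blade [579.9 229.2  14.1] yaw,pitch,roll [1.  3.9 0. ] F [ 0.4  0.4 -0.7] open 0.215
top biscuit2_center [(array([645., 234.,  16.]), 0.53)]
top biscuit2_center [(array([643., 234.,  12.]), 0.66), (array([496., 227.,  74.]), 0.49)]
scene biscuit2_center [(array([642., 229.,  16.]), 0.56)]
scene biscuit2_center [(array([645., 226.,  18.]), 0.52), (array([ 602., -248.,   23.]), 0.4)]
```

```bash
python3 -m inch '{"linear":[[-0.4,0,0.03],[-0.4,0,-0.02],[-0.4,0,-0.03],[-0.4,0,-0.03],[0,0,0]],"dr":[[0,0,0],[0,0,0],[0,0,0],[0,0,0],[0,0,0]],"jaw":[1,1,1,1,1]}' | grep -E 'tcp|force'
python3 -m inch '{"linear":[[-0.4,0,-0.03],[-0.4,0,-0.03],[-0.4,0,-0.03],[-0.4,0,-0.03],[0,0,0]],"dr":[[0,0,0],[0,0,0],[0,0,0],[0,0,0],[0,0,0]],"jaw":[1,1,1,1,1]}' | grep -E 'tcp|force'
python3 -m inch '{"linear":[[-0.4,0,-0.03],[-0.4,0,-0.03],[-0.4,0,-0.03],[-0.4,0,-0.03],[0,0,0]],"dr":[[0,0,0],[0,0,0],[0,0,0],[0,0,0],[0,0,0]],"jaw":[1,1,1,1,1]}' | grep -E 'tcp|force'
python3 -m inch '{"linear":[[-0.3,0,-0.03],[-0.3,0,-0.03],[0,0,0]],"dr":[[0,0,0],[0,0,0],[0,0,0]],"jaw":[1,1,1]}' | grep -E 'tcp|force'
python3 -c "
from h import *
bl()
for n in('top','scene'):
  for k in (1,2):
    camera(n)
    for q in('biscuit2_center',): print(n,q,[(np.round(r['location']),round(r['confidence'],2)) for r in tip_of(n,q)][:3])"
```

```text
tcp_pos: [510.7, 228.0, 69.6]
force: [1.1, -0.6, 0.3]
gripper_force: 108.2
tcp_pos: [526.6, 228.2, 69.5]
force: [1.9, -0.2, 0.2]
gripper_force: 108.2
tcp_pos: [542.7, 228.5, 69.6]
force: [0.2, 1.3, 0.0]
gripper_force: 108.2
tcp_pos: [548.3, 228.6, 69.8]
force: [-1.0, 0.5, 0.6]
gripper_force: 108.2
t 35.5 tcp [548.3 228.6  69.8] edge [673.5 230.9  10.1] blade [633.7 230.2  13.8] yaw,pitch,roll [1.  3.9 0. ] F [-1.   0.5  0.6] open 0.211
top biscuit2_center [(array([647., 234.,  18.]), 0.47)]
top biscuit2_center [(array([647., 232.,  18.]), 0.4)]
scene biscuit2_center [(array([650., 228.,  18.]), 0.81)]
scene biscuit2_center [(array([647., 228.,  21.]), 0.64)]
```

Same lift as before.

```bash
python3 -m inch '{"linear":[[0.05,0,0],[0.2,0,-0.1],[0.2,0,-0.1],[0.2,0,-0.2],[0.2,0,-0.2],[0.1,0,-0.3],[0,0,-0.4],[0,0,-0.5],[0,0,-0.5],[0,0,-0.5],[0,0,0],[0,0,0]],"dr":[[0,-0.01,0],[0,-0.02,0],[0,-0.025,0],[0,-0.025,0],[0,-0.025,0],[0,0,0],[0,0,0],[0,0,0],[0,0,0],[0,0,0],[0,0,0],[0,0,0]],"jaw":[1,1,1,1,1,1,1,1,1,1,1,1]}' | grep -E 'tcp|force'
python3 -m inch '{"linear":[[0,0,-0.5],[0,0,-0.8],[0,0,-1],[0,0,-1],[0,0,-1],[0,0,-0.8],[0,0,-0.5],[0,0,0]],"dr":[[0,0,0],[0,0,0],[0,0,0],[0,0,0],[0,0,0],[0,0,0],[0,0,0],[0,0,0]],"jaw":[1,1,1,1,1,1,1,1]}' | grep -E 'tcp|force'
python3 -c "
from h import *
to(bw(47,42,105),BY,-2)
for n in('top','scene'):
  for k in (1,2):
    camera(n)
    for q in('biscuit2_center',): print(n,q,[(np.round(r['location']),round(r['confidence'],2)) for r in tip_of(n,q)][:3])"
```

```text
tcp_pos: [538.0, 228.5, 98.5]
force: [-0.1, -0.1, -0.9]
gripper_force: 107.8
tcp_pos: [536.3, 228.6, 155.9]
force: [0.2, 0.2, -0.5]
gripper_force: 107.8
t 37.6 tcp [536.3 228.6 155.9] edge [667.1 231.  109.9] blade [627.1 230.3 109.3] yaw,pitch,roll [ 1.  -2.2  0.1] F [ 0.2  0.2 -0.5] open 0.211
lin cm [  3.63 -37.81   0.24] rot [0.007 0.003 0.147]
top biscuit2_center [(array([639., 230., 114.]), 0.8)]
top biscuit2_center [(array([640., 234., 114.]), 0.76)]
scene biscuit2_center [(array([ 584., -202.,   -2.]), 0.72), (array([642., 227., 116.]), 0.48)]
scene biscuit2_center [(array([638., 226., 114.]), 0.65)]
```

```bash
python3 -m inch '{"linear":[[0,-0.5,0],[0.1,-1,0],[0.15,-1.5,0],[0.15,-1.5,0],[0.15,-1.5,0],[0.15,-1.5,0],[0.15,-1.5,0],[0.15,-1.5,0],[0.15,-1.5,0],[0.15,-1.5,0],[0.15,-1.5,0],[0.15,-1.5,0]],"dr":[[0,0,0],[0,0,0],[0,0,0],[0,0,0],[0,0,0],[0,0,0],[0,0,0],[0,0,0],[0,0,0],[0,0,0],[0,0,0],[0,0,0]],"jaw":[1,1,1,1,1,1,1,1,1,1,1,1]}' | grep -E 'tcp|force'
python3 -m inch '{"linear":[[0.15,-1.5,0],[0.15,-1.5,0],[0.15,-1.5,0],[0.15,-1.5,0],[0.15,-1.5,0],[0.15,-1.5,0],[0.15,-1.5,0],[0.15,-1.5,0],[0.15,-1.5,0],[0.15,-1.5,0],[0.15,-1.5,0],[0.1,-1.5,0]],"dr":[[0,0,0],[0,0,0],[0,0,0],[0,0,0],[0,0,0],[0,0,0],[0,0,0],[0,0,0],[0,0,0],[0,0,0],[0,0,0],[0,0,0]],"jaw":[1,1,1,1,1,1,1,1,1,1,1,1]}' | grep -E 'tcp|force'
python3 -m inch '{"linear":[[0.05,-1.5,0],[0,-1,0],[0,-0.5,0],[0,-0.3,0],[0,0,0],[0,0,0],[0,0,0],[0,0,0],[0,0,0],[0,0,0]],"dr":[[0,0,0],[0,0,0],[0,0,0.02],[0.007,0,0.03],[0,0,0.03],[0,0,0.03],[0,0,0.02],[0,0,0.017],[0,0,0],[0,0,0]],"jaw":[1,1,1,1,1,1,1,1,1,1]}' | grep -E 'tcp|force'
python3 -c "
from h import *
to(bw(48.5,42,26),BY,2)
for n in('top','scene'):
  for k in (1,2):
    camera(n)
    for q in('biscuit2_center','biscuit1_center'): print(n,q,[(np.round(r['location']),wb(r['location']),round(r['confidence'],2)) for r in tip_of(n,q)][:3])"
```

```text
tcp_pos: [522.2, 61.0, 153.3]
force: [-1.0, 0.0, -1.7]
gripper_force: 107.8
tcp_pos: [507.4, -119.1, 152.6]
force: [0.5, -0.1, -2.6]
gripper_force: 107.8
tcp_pos: [508.4, -150.1, 152.5]
force: [-0.0, -0.9, -1.8]
gripper_force: 107.9
t 40.8 tcp [ 508.4 -150.1  152.5] edge [ 638.1 -166.9  106.1] blade [ 598.4 -161.8  105.7] yaw,pitch,roll [-7.4 -2.1 -0.1] F [-0.  -0.9 -1.8] open 0.209
lin cm [-0.1  -0.01  7.11] rot [-0.001  0.071  0.   ]
top biscuit2_center [(array([ 612., -161.,  111.]), array([22.4, 45. ]), 0.61)]
top biscuit1_center [(array([ 602., -250.,   16.]), array([ 23.4, -45.4]), 0.7)]
top biscuit2_center [(array([ 611., -161.,  112.]), array([20.8, 44.9]), 0.61)]
top biscuit1_center [(array([ 582., -203.,    1.]), array([-2.6, -0.6]), 0.65), (array([ 601., -251.,   18.]), array([ 22.6, -46.1]), 0.61)]
scene biscuit2_center [(array([ 612., -168.,  113.]), array([23.1, 38.1]), 0.91)]
scene biscuit1_center [(array([ 601., -247.,   19.]), array([ 21.7, -42.5]), 0.68)]
scene biscuit2_center [(array([ 612., -167.,  114.]), array([22.9, 38.6]), 0.83)]
scene biscuit1_center [(array([ 600., -245.,   22.]), array([ 21.3, -40.1]), 0.83)]
```

Repeat the same lowering, tilting and withdrawal.

```bash
python3 -m inch '{"linear":[[0,0,0.4],[-0.1,0,0.8],[0,0,1],[0,0,1],[0,0,1],[0,0,1],[0,0,0.9],[0,0,0.6],[0,0,0.4],[0,0,0],[0,0,0],[0,0,0]],"dr":[[0,0,0],[0,0,0],[0,0,0],[0,0,0],[0,0,0],[0,0,0],[0,0.01,0],[0,0.02,0],[0,0.02,0],[0,0.02,0],[0,0,0],[0,0,0]],"jaw":[1,1,1,1,1,1,1,1,1,1,1,1]}' | grep -E 'tcp|force'
python3 -m inch '{"linear":[[-0.32,0,-0.12],[-0.32,0,-0.12],[-0.32,0,-0.52],[-0.32,0,-0.52],[-0.3,0,-0.66],[-0.3,0,-0.66],[0,0,0],[0,0,0]],"dr":[[0,0.052,0],[0,0.052,0],[0,0.052,0],[0,0.052,0],[0,0.052,0],[0,0.052,0],[0,0,0],[0,0,0]],"jaw":[1,1,1,1,1,1,1,1]}' | grep -E 'tcp|force'
python3 -c "
from h import *
to(bw(48,42,13.2),BY,20)
for n in('top','scene'):
    camera(n)
    for q in('biscuit2_center',): print(n,q,[(np.round(r['location']),wb(r['location']),round(r['confidence'],2)) for r in tip_of(n,q)][:3])"
```

```text
tcp_pos: [512.4, -150.8, 82.0]
force: [-0.8, 0.4, -1.4]
gripper_force: 107.8
tcp_pos: [536.0, -153.8, 103.8]
force: [-0.0, -1.0, -1.7]
gripper_force: 107.8
t 43.1 tcp [ 536.  -153.8  103.8] edge [ 639.4 -167.3   12.3] blade [ 602.4 -162.5   26.7] yaw,pitch,roll [-7.4 19.7 -0.1] F [-0.  -1.  -1.7] open 0.209
lin cm [ 0.18 -0.01 -0.09] rot [-0.001  0.005 -0.   ]
top biscuit2_center []
scene biscuit2_center [(array([ 615., -168.,   29.]), array([26.2, 38. ]), 0.57)]
```

```bash
python3 -m inch '{"linear":[[-0.2,0,-0.72],[-0.2,0,-0.68],[-0.28,0,-0.66],[-0.28,0,-0.66],[-0.28,0,-0.66],[-0.28,0,-0.66],[0,0,0],[0,0,0],[0,0,0],[0,0,0]],"dr":[[0,0.054,0],[0,0.054,0],[0,0.052,0],[0,0.052,0],[0,0.052,0],[0,0.052,0],[0,0,0],[0,0,0],[0,0,0],[0,0,0]],"jaw":[1,1,1,1,1,1,1,1,1,1]}' | grep -E 'tcp|force'
python3 -c "
from h import *
to(bw(47,42,13),BY,38)
for n in('top','scene'):
    camera(n)
    for q in('biscuit2_center','biscuit1_center'): print(n,q,[(np.round(r['location']),wb(r['location']),round(r['confidence'],2)) for r in tip_of(n,q)][:3])"
```

```text
tcp_pos: [566.6, -157.8, 132.8]
force: [-0.8, 0.0, -1.7]
gripper_force: 108.0
t 44.1 tcp [ 566.6 -157.8  132.8] edge [ 636.6 -167.1   13.4] blade [ 605.9 -163.    38.8] yaw,pitch,roll [-7.5 37.8 -0.1] F [-0.8  0.  -1.7] open 0.213
lin cm [-0.03  0.    0.  ] rot [-0.001  0.003 -0.001]
top biscuit2_center []
top biscuit1_center [(array([ 601., -251.,   16.]), array([ 22.9, -45.5]), 0.79)]
scene biscuit2_center [(array([ 620., -170.,   38.]), array([30.7, 36.8]), 0.71)]
scene biscuit1_center [(array([ 600., -249.,   20.]), array([ 21.9, -44.4]), 0.8)]
```

```bash
python3 -m inch '{"linear":[[0.2,0,0.14],[0.315,0,0.24],[0.315,0,0.24],[0.315,0,0.24],[0.315,0,0.24],[0.315,0,0.24],[0.315,0,0.24],[0.315,0,0.24],[0,0,0]],"dr":[[0,0,0],[0,0,0],[0,0,0],[0,0,0],[0,0,0],[0,0,0],[0,0,0],[0,0,0],[0,0,0]],"jaw":[1,1,1,1,1,1,1,1,1]}' | grep -E 'tcp|force'
python3 -m inch '{"linear":[[0.315,0,0.24],[0.315,0,0.24],[0.315,0,0.24],[0.315,0,0.24],[0.315,0,0.24],[0.315,0,0.24],[0.315,0,0.24],[0.315,0,0.24],[0.315,0,0.24],[0.315,0,0.24],[0.315,0,0.24],[0,0,0]],"dr":[[0,0,0],[0,0,0],[0,0,0],[0,0,0],[0,0,0],[0,0,0],[0,0,0],[0,0,0],[0,0,0],[0,0,0],[0,0,0],[0,0,0]],"jaw":[1,1,1,1,1,1,1,1,1,1,1,1]}' | grep -E 'tcp|force'
python3 -m inch '{"linear":[[0,0,0],[0,0,0],[0,0,0],[0,0,0],[0,0,0],[0.5,0,-1],[1,0,-1],[1,0,-1],[1,0,-1],[0,0,-1],[0,0,0]],"dr":[[0,-0.12,0],[0,-0.12,0],[0,-0.12,0],[0,-0.12,0],[0,-0.12,0],[0,-0.06,0],[0,0,0],[0,0,0],[0,0,0],[0,0,0],[0,0,0]],"jaw":[1,1,1,1,1,1,1,1,1,1,1]}' | grep -E 'tcp|force'
python3 -c "
from h import *
bl()
for n in('top','scene'):
  for k in (1,2):
    c=snap(n,n+'12.png')
    for q in('biscuit2_center','biscuit1_center','board'): print(n,q,[(np.round(r['location']),wb(r['location']),round(r['confidence'],2)) for r in tip_of(n,q)][:3])
t=cv2.imread('pics/top12.png')
f=lambda i:cv2.resize(i,(399,380),interpolation=cv2.INTER_CUBIC)
cv2.imwrite('pics/c12.png',np.hstack([f(t[130:200,240:325]),f(c['color'][190:310,205:331])]))
"
```

```text
tcp_pos: [536.5, -153.9, 133.2]
force: [-0.2, -0.3, -1.4]
gripper_force: 107.9
tcp_pos: [493.3, -148.2, 133.6]
force: [0.8, -0.1, -1.0]
gripper_force: 107.9
tcp_pos: [460.8, -144.2, 186.4]
force: [0.3, -1.3, -1.3]
gripper_force: 107.9
t 47.1 tcp [ 460.8 -144.2  186.4] edge [ 588.8 -161.   135.7] blade [ 549.1 -155.8  136.6] yaw,pitch,roll [-7.4 -0.1 -0.1] F [ 0.3 -1.3 -1.3] open 0.216
top biscuit2_center [(array([ 609., -160.,   15.]), array([18.8, 45.4]), 0.53)]
top biscuit1_center [(array([ 599., -249.,   16.]), array([ 20. , -44.5]), 0.67)]
top board [(array([ 583., -200.,    0.]), array([-1.5,  2.5]), 0.93)]
top biscuit2_center [(array([ 608., -159.,   17.]), array([18.2, 46. ]), 0.6)]
top biscuit1_center [(array([ 601., -248.,   18.]), array([ 21.8, -42.7]), 0.67)]
top board [(array([ 584., -198.,    0.]), array([-0.7,  3.9]), 0.62)]
scene biscuit2_center [(array([ 612., -167.,   20.]), array([23.2, 38.9]), 0.62)]
scene biscuit1_center [(array([ 603., -248.,   19.]), array([ 23.9, -43.2]), 0.85), (array([572.,   6.,  -0.]), array([-38.8, 205.4]), 0.66)]
scene board [(array([ 582., -204.,   -0.]), array([-1.8, -1.3]), 0.77)]
scene biscuit2_center [(array([ 613., -167.,   18.]), array([23.6, 39.1]), 0.68)]
scene biscuit1_center [(array([ 604., -245.,   19.]), array([ 24.5, -39.7]), 0.6), (array([ 462., -144.,  185.]), array([-128.7,   42.2]), 0.27), (array([ 581., -202.,   -4.]), array([-3.6, -0.4]), 0.24)]
scene board [(array([ 580., -207.,   -1.]), array([-4. , -4.7]), 0.78)]
```

View pics/c12.png

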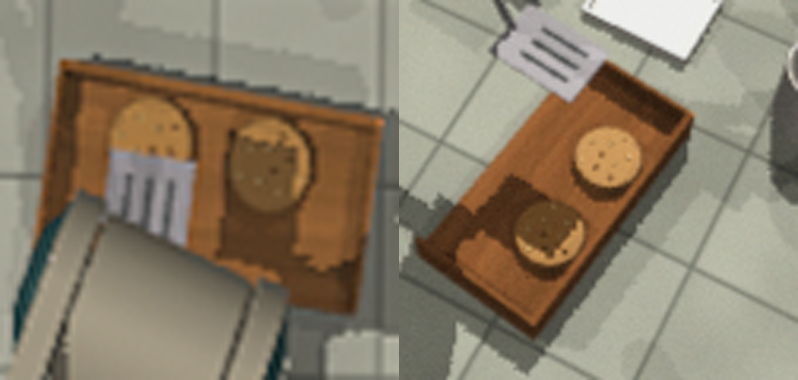

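Both biscuits lie flat along the back rim, about 90 mm apart. Return the spatula to its rest.

```bash
python3 -c "
from h import *
delta([485.1,12.5,186],-3,0)"
```

```text
lin cm [-0.49 15.83 -0.23] rot [-0.001 -0.002 -0.077]
```

```bash
python3 -m inch '{"linear":[[0,1,0],[-0.05,2,0],[-0.05,2.5,0],[-0.1,2.5,0],[-0.1,2.5,0],[-0.1,2.5,0],[-0.1,1.8,0],[0,1,0],[0,0,0],[0,0,0]],"dr":[[0,0,0],[0,0,0],[0,0,0],[0,0,0],[0,0,0],[0,0,0],[0,0,-0.02],[0,0,-0.03],[0,0,-0.027],[0,0,0]],"jaw":[1,1,1,1,1,1,1,1,1,1]}' | grep -E 'tcp|force'
python3 -m inch '{"linear":[[0,0,1],[0,0,2],[0,0,2],[0,0,2],[0,0,1.5],[0,0,1],[0,0,0],[0,0,0]],"dr":[[0,0,0],[0,0,0],[0,0,0],[0,0,0],[0,0,0],[0,0,0],[0,0,0],[0,0,0]],"jaw":[1,1,1,1,1,1,1,1]}' | grep -E 'tcp|force'
python3 -c "
from h import *
bl();delta([485.1,12.5,56],-3,0)
for n in('top','scene'):
  for k in (1,2):
    camera(n)
    for q in('spatula_blade','rest'): print(n,q,[(np.round(r['location']),round(r['confidence'],2)) for r in tip_of(n,q) if r['location'][0]>500][:3])"
```

```text
tcp_pos: [484.9, 13.0, 183.6]
force: [-0.1, -0.4, -1.0]
gripper_force: 107.9
tcp_pos: [484.6, 11.9, 88.4]
force: [-0.4, 0.2, -0.8]
gripper_force: 107.9
t 49.4 tcp [484.6  11.9  88.4] edge [613.3   5.   37.1] blade [573.4   7.1  38.2] yaw,pitch,roll [-3.   0.2 -0.1] F [-0.4  0.2 -0.8] open 0.208
lin cm [-0.05  0.07  3.24] rot [-0.001 -0.003 -0.   ]
top spatula_blade [(array([577.,   7.,  39.]), 0.64)]
top rest [(array([573.,   3.,   4.]), 0.54)]
top spatula_blade [(array([576.,   7.,  41.]), 0.54)]
top rest [(array([572.,   9.,  -0.]), 0.58)]
scene spatula_blade [(array([572.,  11.,  41.]), 0.79)]
scene rest [(array([570.,   6.,  -0.]), 0.62)]
scene spatula_blade [(array([570.,   7.,  43.]), 0.82)]
scene rest [(array([573.,   6.,  -0.]), 0.66)]
```

```bash
python3 -m inch '{"linear":[[0,0,0.6],[0,0,1],[0,0,0.8],[0,0,0.5],[0,0,0.3],[0,0,0.1],[0,0,0]],"dr":[[0,-0.003,0],[0,0,0],[0,0,0],[0,0,0],[0,0,0],[0,0,0],[0,0,0]],"jaw":[1,1,1,1,1,1,1]}' | grep -E 'tcp|force'
python3 -m inch '{"linear":[[0,0,0.05],[0,0,0]],"dr":[[0,0,0],[0,0,0]],"jaw":[1,1]}' | grep -E 'tcp|force'
python3 -m inch '{"linear":[[0,0,0.05],[0,0,0]],"dr":[[0,0,0],[0,0,0]],"jaw":[1,1]}' | grep -E 'tcp|force'
python3 -c "
from h import *
bl()"
```

```text
tcp_pos: [484.8, 12.1, 55.6]
force: [0.3, -0.5, -0.1]
gripper_force: 108.0
tcp_pos: [485.0, 12.1, 55.4]
force: [-0.3, -0.1, 1.6]
gripper_force: 108.4
tcp_pos: [485.0, 12.1, 55.3]
force: [-4.3, 0.2, 5.2]
gripper_force: 109.0
t 50.9 tcp [485.   12.1  55.3] edge [613.8   5.4   4.4] blade [573.9   7.5   5.4] yaw,pitch,roll [-3.  -0.1 -0. ] F [-4.3  0.2  5.2] open 0.216
```

In contact with the dish floor. Release and rise.

```bash
python3 -m inch '{"linear":[[0,0,0],[0,0,0],[0,0,0],[0,0,0],[0,0,0],[0,0,0],[0,0,0],[0,0,0],[0,0,0],[0,0,0],[0,0,0],[0,0,0]],"dr":[[0,0,0],[0,0,0],[0,0,0],[0,0,0],[0,0,0],[0,0,0],[0,0,0],[0,0,0],[0,0,0],[0,0,0],[0,0,0],[0,0,0]],"jaw":[2.2,2.6,3,3.5,4,4.5,5,5,5,5,5,5]}' | grep -E 'tcp|force|open'
python3 -m inch '{"linear":[[0,0,-0.5],[0,0,-1],[0,0,-2],[0,0,-3],[0,0,-3],[0,0,-3],[2,0,-3],[3,0,-3],[3,0,-1],[3,0,0],[2,0,0],[0,0,0]],"dr":[[0,0,0],[0,0,0],[0,0,0],[0,0,0],[0,0,0],[0,0,0],[0,0,0],[0,0,0],[0,0,0],[0,0,0],[0,0,0],[0,0,0]],"jaw":[5,5,5,5,5,5,5,5,5,5,5,5]}' | grep -E 'tcp|force'
python3 -c "
from h import *
for n in('top','scene'):
  for k in (1,2,3):
    c=snap(n,n+'13.png')
    for q in('spatula_blade','spatula_grip','biscuit2_center','biscuit1_center'): print(n,q,[(np.round(r['location']),wb(r['location'])) for r in tip_of(n,q) if r['location'][0]>450][:2])
t=cv2.imread('pics/top13.png')
f=lambda i:cv2.resize(i,(399,400),interpolation=cv2.INTER_CUBIC)
cv2.imwrite('pics/c13.png',np.hstack([f(t[110:230,205:325]),f(c['color'][150:310,210:370])]))
"
```

```text
tcp_pos: [484.8, 12.1, 54.7]
force: [-1.0, -0.3, 0.3]
opening: 0.588
gripper_force: 0.0
tcp_pos: [353.3, 19.2, 250.8]
force: [1.0, -1.0, -0.8]
gripper_force: 0.0
top spatula_blade [(array([575.,   7.,   8.]), array([-36.4, 206.2])), (array([ 601., -250.,   16.]), array([ 22.4, -45. ]))]
top spatula_grip [(array([487.,  10.,  62.]), array([-124.3,  198.5]))]
top biscuit2_center [(array([ 610., -158.,   17.]), array([19.9, 47.8])), (array([ 601., -251.,   18.]), array([ 23. , -45.7]))]
top biscuit1_center [(array([ 602., -250.,   16.]), array([ 23.4, -45.2])), (array([575.,   6.,  -1.]), array([-36.6, 205.2]))]
top spatula_blade [(array([573.,   6.,   4.]), array([-38.1, 205.5])), (array([ 581., -202.,   -1.]), array([-3.4, -0.4]))]
top spatula_grip [(array([484.,  10.,  61.]), array([-126.8,  198.1])), (array([599., 233.,  -2.]), array([-42., 434.]))]
top biscuit2_center [(array([ 611., -162.,   15.]), array([20.8, 44. ]))]
top biscuit1_center [(array([ 601., -250.,   15.]), array([ 22.1, -44.7]))]
top spatula_blade [(array([577.,   9.,   3.]), array([-34.8, 208.8]))]
top spatula_grip
[... 462 characters left out ...]
atula_blade [(array([573.,   7.,  11.]), array([-38.1, 206.6]))]
scene spatula_grip [(array([486.,  10.,  56.]), array([-125.2,  198.3])), (array([ 602., -245.,   18.]), array([ 23.2, -39.8]))]
scene biscuit2_center [(array([ 612., -168.,   18.]), array([22.4, 38.2])), (array([601., 232.,  -1.]), array([-39.3, 433.2]))]
scene biscuit1_center [(array([ 601., -246.,   21.]), array([ 21.6, -40.8]))]
scene spatula_blade [(array([572.,   6.,   6.]), array([-39.5, 205.6]))]
scene spatula_grip [(array([484.,  11.,  57.]), array([-127.1,  198.7]))]
scene biscuit2_center [(array([ 612., -167.,   18.]), array([23. , 39.1]))]
scene biscuit1_center [(array([ 600., -248.,   22.]), array([ 21.5, -42.7]))]
```

View pics/c13.png

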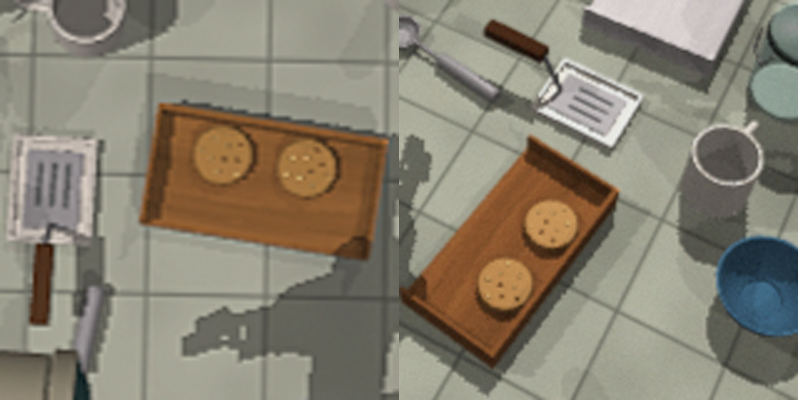

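Both biscuits are flat along the rim (board x about 22, y about +42 and -43), and the spatula lies flat inside its rest. The arm is clear.

```bash
python3 -c "
from station import *
print(hand_in())"
```

```text
the job is handed in; nothing more can be done
None
```

The job is handed in, with no verdict returned: at the last camera check both biscuits lay flat in a row at the tray's back rim about 85–90 mm apart, the spatula lay flat in its rest, and the arm was clear.

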